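# Fetch the back bottle from the retaining rack

## Robot

A 6-joint arm with a two-finger parallel gripper is mounted at the origin on a cart in front of the work surface, level with it; the furniture and walls round the work are solid. World frame = base frame: x ahead of the robot, y to its left, z up, the work surface at z = 0. Lengths are in m, angles in rad, forces in N, time in s.
With the tool pointing down it reaches from about 0.25 to 0.775 m from the base axis. Payload 4 kg.
Tool frame: the origin (TCP) lies at the very end of the fingers, on their centre line; the grasp point (between the pads) lies 19 mm behind it; z points along the fingers, y is the line along which they close (so a half turn about z gives the same grasp; the last joint's range is limited). The gripper opens to 94 mm and grips with 3 to 60 N. Pads are 16 mm wide; open, the fingers measure 119 mm over their backs; the gripper's body (75 mm by 177 mm) begins 78 mm behind the grasp point.
Start: joints at [-1.289, 0.087, 1.371, -0, 1.684, -0.103], TCP at [0.206, -0.51, 0.206] pointing down, gripper open.
Joint ranges: [-3.1, 3.1], [-0.76, 2.03], [0.27, 2.55], [-1.08, 4.22], [0.17, 2.65], [-2.57, 2.57]. Speed limits (rad/s): [2.79, 2.79, 3.14, 3.14, 3.14, 3.14].

## Interface

Orientations are given as [roll, pitch, yaw] about the fixed x, y, z axes, in that order (R = Rz(yaw) Ry(pitch) Rx(roll)).
In Python, from bench import robot, vision gives the robot as it stands.
- The arm moves only by the shell command python3 -m crank 'ROWS'. ROWS is JSON, a list of rows, each a list of 3 entries, a list of its own where there are three numbers: the closure, from 0 (fully open) to 1 (shut), then the shift along the tool's x, y, z in m, then the turn, a rotation vector about the tool's x, y, z in degrees. A call has 1 to 8 rows; each row shifts and turns the commanded pose from where the row before left it, along the tool's axes as they then stand; what a row does not reach is not made up. A row lasts 1/10 s, in which the tool goes at most 50 mm and 8.59 degrees, less where a joint would pass 70% of its speed; a pose out of reach is approached as far as the arm can. A call with a gripper value outside its range is refused whole. The fingers move at their own pace and stop on an object; the grip force is fixed at half the most. Time passes only in rows, so rows that do not move let the fingers close. It gives the time, the measured TCP pose, the force, the opening and the grip force at its end, in the units of the state.
- robot.get_obs(): the state, without advancing time (a new reading comes with each control period).
- vision.snapshot(name): name is "scene" or "top" or "wrist"; returns a dict with "color" (420x560x3 uint8, red, green, blue), "z_map" (420x560 float32, m along the optical axis (not along the pixel's ray), 0 where there is no reading), "fx", "fy", "cx", "cy" (pixels), "dist" ([k1, k2, p1, p2, k3] as OpenCV has them; the pictures are not rectified), "R" (3x3) and "t" (3): a world point X has camera coordinates R X + t. Camera axes: x right, y down, z forward; pixel columns grow to the right and rows downward; lengths in m; the calibration is good to about 2 mm. A picture is of the moment at which its call begins.
- robot.close_job(): hands the job in; it is judged then, once.
The state is a dict: "time": time; "joint_positions": joint angles; "qvel": joint speeds; "joint_torque": joint torques, N m; "tool_pos": TCP position; "ee_rot": TCP orientation; "wrist_force": force on the tool from outside, world axes, zero at the start; "wrist_torque": the same for the moment, N m; "width": finger opening in m; "finger_force": force on a finger pad.
Only numpy, scipy, OpenCV 4.12 (cv2) and the standard library are available. Lean on these libraries where they do the work, as an engineer would, in place of code of your own. Each camera call takes 0.05 s, during which the arm holds its last target. There are 200 camera calls.

## Task

I need the bottle with the yellow cap, which stands at the back of the bottle rack; the rods over the shoulders let bottles out only through the open front. Draw out the two bottles in front of it one by one and stand them upright in the white spill tray, then draw out the yellow-capped bottle and seat it upright, fully down, in the empty round well of the grey solvent holder. Once it is seated, slide the other two back into the rack, each to the place where it stood; do not drop or tip a bottle, and leave the beaker and the timer alone.

Things in the scene. Friction and masses are not known exactly. Their poses are not given: they have to be found in the camera images.
- bottle_yellow: brown glass bottle, 69 mm in diameter, 146 mm tall, about 0.33 kg, with a yellow screw cap. The cap is fixed, 43 mm in diameter and 22 mm high, at the very top: grip it there from above. Origin: centre of the underside; z up along the bottle. The bottle looks and grips the same at every yaw. This is the wanted one; it starts at the back place of the rack.
- bottle_black: brown glass bottle, 69 mm in diameter, 147 mm tall, about 0.33 kg, with a black screw cap. The cap is fixed, 43 mm in diameter and 22 mm high, at the very top: grip it there from above. Origin: centre of the underside; z up along the bottle. The bottle looks and grips the same at every yaw. It starts at the middle or the front place of the rack.
- bottle_blue: brown glass bottle, 69 mm in diameter, 148 mm tall, about 0.33 kg, with a blue screw cap. The cap is fixed, 43 mm in diameter and 22 mm high, at the very top: grip it there from above. Origin: centre of the underside; z up along the bottle. The bottle looks and grips the same at every yaw. It starts at the front or the middle place of the rack.
- bottle_rack: fixed bottle rack, one lane with white floor, aluminium sides, steel rods. Origin: underside, below the middle place; lane along x, open end to -x (towards the robot), z up. Floor 5 mm thick, x = -150 to +121 mm. Places (dark round pads) at x = +76 back, 0 middle, -76 mm front, y = 0; bottles stand at z = 5 mm. Low sides 35 mm high, lane 78 mm wide, ends flare out from x = -80 to -123 mm.
- rack_rods (a point): point midway between the tops of the two retaining rods, over the rack's middle place, 128 mm above the bench. The rods are 8 mm thick, run along the lane 34 mm either side of its middle (60 mm gap: the cap passes, the body does not), from x = -84 mm to the back, and flare out before that to x = -116 mm. Under them a bottle may be raised up to 4 mm and slid along the lane.
- rack_mouth (a point): point on top of the rack's floor in front of the rods, on the lane's middle line, 140 mm from the middle place towards the open end (rack x = -140, z = 5 mm). A bottle with its origin here is clear of the rods and can be lifted straight up or let down, then slid along the lane's +x.
- spill_tray: fixed white shallow tray, 210 mm along its x, 120 mm along its y, rim 16 mm high. Walls and floor are 4 mm thick. Origin: centre of the underside, z up. A bottle standing in it has its origin 4 mm above the tray's origin; two bottles fit one behind the other, for example at x = +50 mm and x = -50 mm, y = 0.
- empty_well (a point): centre of the floor of the empty round well in the fixed grey solvent holder (block 200 x 104 x 35 mm; x along its length, z up). The well is 80 mm in diameter, 25 mm deep, with a chamfered mouth; its floor, this point, is 10 mm above the bench. The other well, 100 mm further along +x, is taken by a fixed clear bottle with a blue cap, whose top is 118 mm above the bench.
- beaker: glass beaker standing on the bench at its left front corner, 56 mm in diameter, 70 mm tall; origin: centre of the underside. Not to be disturbed.
- timer: small white bench timer lying on the bench to the left, 48 x 68 x 16 mm; origin: centre of the underside. Not to be disturbed.

How it is judged:
By the outcome, as a careful person would: the job done as asked, in the order asked, and still so for the second after the job is handed in, with the robot touching nothing.
It also fails if it takes over 134 s, if anything falls off the work surface, if the arm or the gripper's body presses on something with over 40 N, if the wrist force passes 120 N, or if a joint passes its speed limit or range.

## Working session

There is one attempt and no reset: what is moved stays moved. The work goes in short steps, Python scripts to look and compute and a shell command to move; the robot and the scene stay as the last step left them, time stands still between calls to the robot, and variables do not carry over. Pictures are saved under pics/ and viewed, at most 14 in all, crops included, and the job is handed in when it is done.

```bash
ls; mkdir -p pics; cat > h.py <<'E'
import numpy as np, cv2
from bench import robot, vision
def snap(n,save=None):
    s=vision.snapshot(n)
    if save: cv2.imwrite('pics/'+save,cv2.cvtColor(s['color'],cv2.COLOR_RGB2BGR))
    return s
def cloud(s):
    z=s['z_map']; H,W=z.shape
    K=np.array([[s['fx'],0,s['cx']],[0,s['fy'],s['cy']],[0,0,1]])
    u,v=np.meshgrid(np.arange(W),np.arange(H))
    p=cv2.undistortPoints(np.stack([u,v],-1).reshape(-1,1,2).astype(np.float64),K,np.array(s['dist'])).reshape(H,W,2)
    c=np.dstack([p*z[...,None],z])
    X=(c-np.array(s['t']))@np.array(s['R'])
    X[z==0]=np.nan
    return X
E
python3 - <<'E'
from h import *
o=robot.get_obs(); print(o)
for n in('top','scene'):
    s=snap(n,n+'0.png'); np.savez(n+'0.npz',X=cloud(s),c=s['color']); print(n,s['R'],s['t'],s['fx'])
E
```

```text
pics
{'time': 0.0, 'joint_positions': array([-1.28910654e+00,  8.79584897e-02,  1.37223984e+00, -2.05342469e-05,
        1.68355233e+00, -1.03105979e-01]), 'qvel': array([-0.00030628,  0.00105369,  0.00067955,  0.00108271, -0.0009998 ,
       -0.00097156]), 'joint_torque': array([ 1.52933291e-03, -3.40178847e+01, -3.02423680e+01,  7.21168472e-02,
        3.30829492e-02, -1.59690576e-04]), 'tool_pos': array([ 0.20629098, -0.50927404,  0.20430955]), 'ee_rot': array([-3.13944401e+00, -2.01808905e-04,  3.84793262e-01]), 'wrist_force': array([-0.02608752, -1.00733204,  0.01861256]), 'wrist_torque': array([-0.04473012,  0.01139142, -0.00314099]), 'finger_force': 0.0, 'width': 0.09393026713486062}
top [[-5.42418459e-04 -9.99999829e-01 -2.20464292e-04]
 [-9.97966712e-01  5.55366923e-04 -6.37348633e-02]
 [ 6.37349748e-02  1.85445059e-04 -9.97966842e-01]] [0.05199579 0.4990909  1.49699628] 543.4406869593425
scene [[-0.99974295  0.02011502  0.0104607 ]
 [ 0.00742096  0.72628536 -0.68735326]
 [-0.02142358 -0.68709895 -0.72624794]] [0.50987364 0.04705441 1.47131764] 463.02521223716116
```

View pics/top0.png

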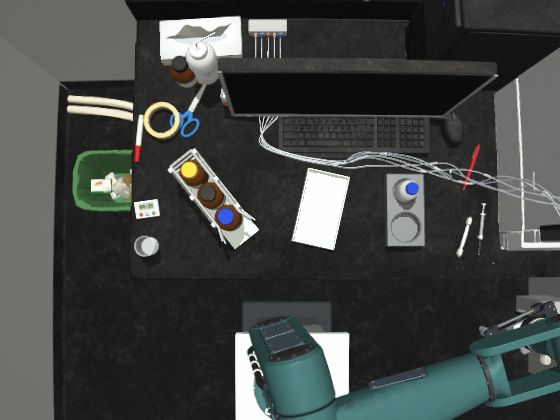

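View pics/scene0.png

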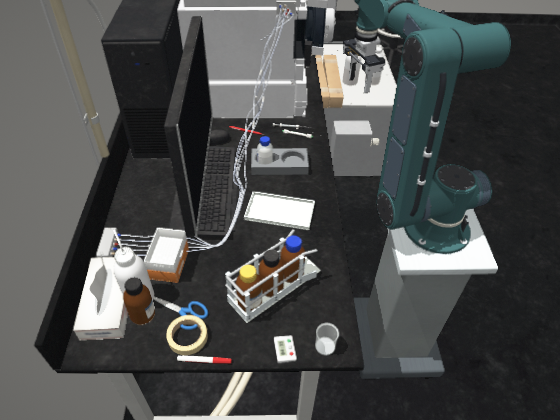

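The top view shows the yellow cap at (189,171), the black at (208,194) and the blue in front at (226,217). The tray is at (321,208), the empty well at (405,229), the timer at (147,209) and the beaker at (147,246). The scene view confirms the order.

```bash
python3 - <<'E'
from h import *
d=np.load('top0.npz');X=d['X'];c=d['c'].astype(int)
hsv=cv2.cvtColor(d['c'],cv2.COLOR_RGB2HSV)
C={}
for n,(u,v) in dict(yellow=(189,171),black=(208,194),blue=(226,217)).items():
    w=np.s_[v-18:v+19,u-18:u+19]; P=X[w].reshape(-1,3)
    zt=np.nanmedian(X[v-4:v+5,u-4:u+5,2]); m=(abs(P[:,2]-zt)<.006)&(np.hypot(*(P[:,:2]-X[v,u,:2]).T)<.032)
    q=P[m]; (cx,cy),r=cv2.minEnclosingCircle(q[:,:2].astype(np.float32)*1000)
    C[n]=q[:,:2].mean(0); print(n,zt,q.mean(0),cx,cy,r,m.sum(),np.linalg.norm(q[:,:2].mean(0)))
dv=C['blue']-C['yellow']; print('lane dir out',np.degrees(np.arctan2(dv[1],dv[0])),np.linalg.norm(dv), np.linalg.norm(C['blue']-C['black']))
def rect(m,n):
    k,l,st,_=cv2.connectedComponentsWithStats(m.astype(np.uint8)); i=1+st[1:,4].argmax()
    P=X[l==i];P=P[~np.isnan(P[:,0])];r=cv2.minAreaRect(P[:,:2].astype(np.float32)*1000);print(n,r,np.nanmedian(P[:,2]),cv2.boxPoints(r).round().tolist())
b=np.zeros(X.shape[:2],bool)
m=b.copy();m[160:260,280:365]=(c[160:260,280:365].min(-1)>150);rect(m,'tray')
m=b.copy();m[165:255,375:435]=(X[165:255,375:435,2]>.025);rect(m,'holder')
# well floor
P=X[200:250,385:425].reshape(-1,3);m=(P[:,2]<.02)&(P[:,2]>-.0); h=P[(abs(P[:,2]-.010)<.006)]
f=X[222:237,398:412]; print('wellfloor z',np.nanmedian(f[...,2]),'at',np.nanmean(f,(0,1)))
s=h[np.hypot(*(h[:,:2]-np.nanmean(f,(0,1))[:2]).T)<.05]; print('floor mean',s.mean(0),cv2.minEnclosingCircle(s[:,:2].astype(np.float32)*1000),len(s))
print('solvent cap',X[188,411],'timer',X[209,147],'beaker',X[246,147])
big=cv2.resize(d['c'][140:260,140:270],None,fx=6,fy=5,interpolation=cv2.INTER_CUBIC);cv2.imwrite('pics/crop.png',cv2.cvtColor(cv2.resize(d['c'][140:260,140:270],(650,600)),cv2.COLOR_RGB2BGR))
E
```

```text
yellow 0.1501789069139193 [0.59160599 0.26910099 0.14981931] 592.41552734375 269.56475830078125 21.72005271911621 205 0.649933069529547
black 0.15136504921698676 [0.53141591 0.2204552  0.15088666] 530.9069213867188 221.25 21.846620559692383 200 0.5753289170874896
blue 0.15162490116880947 [0.47183974 0.17300685 0.15155012] 471.86090087890625 173.40036010742188 21.587936401367188 200 0.5025575735226099
lane dir out -141.2582751123765 0.15355141886692533 0.07616209859477968
tray ((500.5128479003906, -80.29312896728516), (120.25153350830078, 210.6074981689453), 77.25802612304688) 0.0037298381416308057 [[385.0, -116.0], [590.0, -162.0], [616.0, -45.0], [411.0, 2.0]]
holder ((495.9925842285156, -312.9710693359375), (107.0458984375, 198.53509521484375), 89.96714782714844) 0.03463078042247458 [[397.0, -366.0], [595.0, -367.0], [595.0, -260.0], [397.0, -259.0]]
wellfloor z 0.009610891259638227 at [ 0.44194743 -0.31675722  0.00948628]
floor mean [ 0.44787218 -0.31657976  0.00945577] ((440.3946533203125, -318.57635498046875), 47.215702056884766) 553
solvent cap [ 0.54665047 -0.30968606  0.117783  ] timer [0.49831959 0.40682829 0.01417948] beaker [3.94499660e-01 4.08804055e-01 4.04134803e-04]
```

View pics/crop.png

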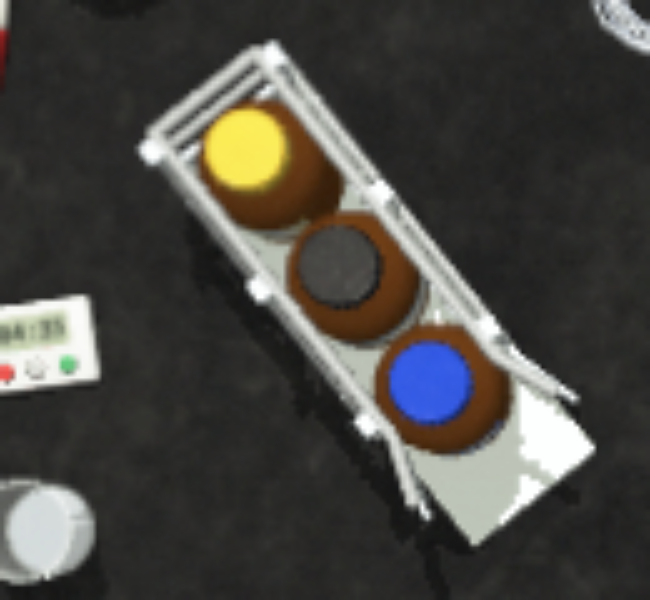

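The crop shows the lane opening to the lower right, with the blue bottle in front at crop (430,382) and the rods either side of the caps. The measured cap spacing (76 mm) and heights (about 0.151) match the given sizes. First I turn the tool so the fingers close along the lane, raising it as it turns.

```bash
cat > g.py <<'E'
import sys
from h import *
# usage: g.py x y z [yawdeg]  -> tool-axis shift from the measured pose
from scipy.spatial.transform import Rotation as Ro
o=robot.get_obs();t=np.array(list(map(float,sys.argv[1:4])))
R=Ro.from_euler('xyz',o['ee_rot']);d=R.inv().apply(t-o['tool_pos'])
print('t %.1f'%o['time'],'pos',o['tool_pos'].round(4),'rpy',np.degrees(o['ee_rot']).round(2),'shift mm',(d*1000).round(1),'q',o['joint_positions'].round(2))
E
python3 -m crank '[[0.34,[0,0,-0.012],[0,0,-8]],[0.34,[0,0,-0.012],[0,0,-8]],[0.34,[0,0,-0.012],[0,0,-8]],[0.34,[0,0,-0.012],[0,0,-8]],[0.34,[0,0,-0.012],[0,0,-8]],[0.34,[0,0,-0.012],[0,0,-8]],[0.34,[0,0,-0.012],[0,0,-8]],[0.34,[0,0,-0.012],[0,0,-8]]]'
python3 g.py 0.4718 0.1732 0.2
```

```text
time: 0.9
tool_pos: [0.2064, -0.5096, 0.3013]
ee_rot: [-3.141, -0.001, 1.508]
wrist_force: [0.1, -0.9, 0.2]
width: 0.0622
finger_force: 0.0
t 0.9 pos [ 0.2064 -0.5096  0.3013] rpy [-1.7998e+02 -7.0000e-02  8.6380e+01] shift mm [698.  221.8 102. ] q [-1.29  0.09  1.18  0.    1.87 -1.23]
```

```bash

python3 -m crank '[[0.34,[0,0,0],[0,0,-8]],[0.34,[0,0,0],[0,0,-8]],[0.34,[0,0,0],[0,0,-8]],[0.34,[0,0,0],[0,0,-8]],[0.34,[0,0,0],[0,0,-8]],[0.34,[0,0,0],[0,0,-2.3]],[0.34,[0,0,0],[0,0,0]]]'
python3 g.py 0.4718 0.1732 0.2
```

```text
time: 1.6
tool_pos: [0.2064, -0.5096, 0.3008]
ee_rot: [3.141, -0.001, 2.24]
wrist_force: [-0.0, 0.6, -0.1]
width: 0.0617
finger_force: 0.0
t 1.6 pos [ 0.2064 -0.5096  0.3008] rpy [ 1.7997e+02 -6.0000e-02  1.2834e+02] shift mm [370.9 631.7 101.5] q [-1.29  0.09  1.18  0.    1.87 -1.96]
```

```bash

python3 -m crank '[[0.34,[0.02,0.034,0],[0,0,0]],[0.34,[0.02,0.034,0],[0,0,0]],[0.34,[0.02,0.034,0],[0,0,0]],[0.34,[0.02,0.034,0],[0,0,0]],[0.34,[0.02,0.034,0],[0,0,0]],[0.34,[0.02,0.034,0],[0,0,0]],[0.34,[0.02,0.034,0],[0,0,0]],[0.34,[0.02,0.034,0],[0,0,0]]]'
python3 -m crank '[[0.34,[0.02,0.034,0],[0,0,0]],[0.34,[0.02,0.034,0],[0,0,0]],[0.34,[0.02,0.034,0],[0,0,0]],[0.34,[0.02,0.034,0],[0,0,0]],[0.34,[0.02,0.034,0],[0,0,0]],[0.34,[0.02,0.034,0],[0,0,0]],[0.34,[0.02,0.034,0],[0,0,0]],[0.34,[0.02,0.034,0],[0,0,0]]]'
python3 g.py 0.4718 0.1732 0.2
```

```text
time: 2.4
tool_pos: [0.3206, -0.214, 0.3013]
ee_rot: [3.141, 0.0, 2.238]
wrist_force: [0.0, 0.4, 0.7]
width: 0.0622
finger_force: 0.0
time: 3.2
tool_pos: [0.4347, 0.0804, 0.3013]
ee_rot: [-3.142, 0.0, 2.239]
wrist_force: [-0.6, -1.2, 0.7]
width: 0.0619
finger_force: 0.0
t 3.2 pos [0.4347 0.0804 0.3013] rpy [-1.7999e+02  2.0000e-02  1.2830e+02] shift mm [ 49.9  86.7 101.3] q [ 0.05 -0.15  1.42 -0.    1.88 -0.61]
```

```bash

python3 -m crank '[[0.34,[0.0166,0.029,0.03],[0,0,-0.4]],[0.34,[0.0166,0.029,0.03],[0,0,0]],[0.34,[0.0166,0.029,0.03],[0,0,0]],[0.34,[0,0,0],[0,0,0]],[0.34,[0,0,0],[0,0,0]]]'
python3 g.py 0.4718 0.1732 0.128
python3 - <<'E'
from h import *
s=snap('wrist','w1.png');X=cloud(s);np.savez('w1.npz',X=X,c=s['color'])
for n,rgb in dict(blue=(105,125),yellow=(20,35)).items():
    h=cv2.cvtColor(s['color'],cv2.COLOR_RGB2HSV); m=(h[...,0]>rgb[0])&(h[...,0]<rgb[1])&(h[...,1]>150)&(X[...,2]>.14)
    P=X[m]; print(n,m.sum(),P.mean(0) if m.sum() else '', cv2.minEnclosingCircle(P[:,:2].astype(np.float32)*1000) if m.sum() else '')
E
```

```text
time: 3.7
tool_pos: [0.4708, 0.1719, 0.2105]
ee_rot: [-3.139, -0.001, 2.248]
wrist_force: [0.1, -1.0, 0.7]
width: 0.0619
finger_force: 0.0
t 3.7 pos [0.4708 0.1719 0.2105] rpy [-1.7983e+02 -4.0000e-02  1.2878e+02] shift mm [ 0.4  1.8 82.5] q [ 0.24 -0.02  1.47 -0.    1.69 -0.44]
blue 1611 [0.46987396 0.17411066 0.15241377] ((469.6281433105469, 172.8851318359375), 21.465206146240234)
yellow 601 [0.57739677 0.26832027 0.14742064] ((587.4652099609375, 268.61279296875), 21.88200569152832)
```

View pics/w1.png

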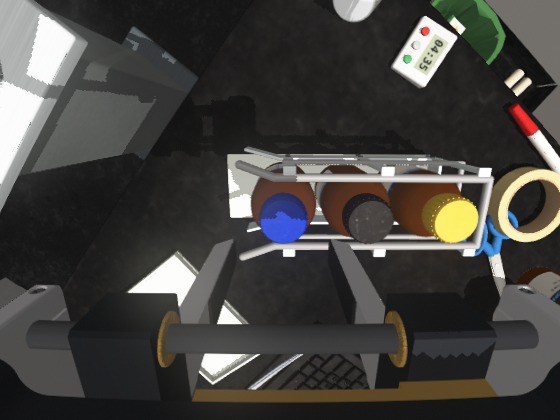

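The wrist view shows blue at (283,218), black at (368,218) and yellow at (449,217), all lined up along the finger axis. Blue agrees with the top view within 2 mm. Next I lower the tool and grip it.

```bash

python3 -m crank '[[0.34,[0,0.001,0.03],[0,0,0]],[0.34,[0,0,0.03],[0,0,0]],[0.34,[0,0,0.015],[0,0,0]],[0.34,[0,0,0.008],[0,0,0]],[0.34,[0,0,0],[0,0,0]],[0.34,[0,0,0],[0,0,0]]]'
python3 -m crank '[[1,[0,0,0],[0,0,0]],[1,[0,0,0],[0,0,0]],[1,[0,0,0],[0,0,0]],[1,[0,0,0],[0,0,0]]]'
python3 g.py 0.4224 0.1333 0.130
```

```text
time: 4.35
tool_pos: [0.4733, 0.1722, 0.1305]
ee_rot: [3.139, 0.002, 2.246]
wrist_force: [0.6, -0.8, -0.3]
width: 0.0621
finger_force: 0.0
time: 4.75
tool_pos: [0.4723, 0.1723, 0.1294]
ee_rot: [3.141, 0.001, 2.247]
wrist_force: [-1.5, -1.7, 3.7]
width: 0.0424
finger_force: 27.6
t 4.8 pos [0.4723 0.1723 0.1294] rpy [1.7999e+02 5.0000e-02 1.2875e+02] shift mm [  0.8 -63.4  -0.6] q [ 0.24  0.01  1.6  -0.    1.53 -0.44]
```

```bash

python3 -m crank '[[1,[0,0,-0.001],[0,0,0]],[1,[0,0,-0.001],[0,0,0]],[1,[0,0,0],[0,0,0]],[1,[0,0,0],[0,0,0]]]'
python3 -m crank '[[1,[0,-0.005,0],[0,0,0]],[1,[0,-0.01,0],[0,0,0]],[1,[0,-0.01,0],[0,0,0]],[1,[0,-0.01,0],[0,0,0]],[1,[0,-0.01,0],[0,0,0]],[1,[0,-0.01,0],[0,0,0]],[1,[0,-0.009,0],[0,0,0]],[1,[0,0,0],[0,0,0]]]'
python3 g.py 0.4224 0.1333 0.130
```

```text
time: 5.15
tool_pos: [0.4718, 0.1726, 0.1295]
ee_rot: [-3.14, -0.001, 2.247]
wrist_force: [-1.0, -0.8, -2.6]
width: 0.0427
finger_force: 26.5
time: 5.95
tool_pos: [0.4214, 0.1317, 0.1306]
ee_rot: [-3.141, 0.0, 2.246]
wrist_force: [0.7, 0.5, -3.5]
width: 0.0425
finger_force: 27.5
t 6.0 pos [0.4214 0.1317 0.1306] rpy [-1.7999e+02  1.0000e-02  1.2870e+02] shift mm [0.6 1.7 0.6] q [ 0.17 -0.13  1.73 -0.    1.54 -0.5 ]
```

```bash

python3 -m crank '[[1,[0,0,-0.01],[0,0,0]],[1,[0,0,-0.02],[0,0,0]],[1,[0,0,-0.02],[0,0,0]],[1,[0,0,-0.02],[0,0,0]],[1,[0,0,-0.01],[0,0,0]],[1,[0,0,0],[0,0,0]],[1,[0,0,0],[0,0,0]]]'
python3 g.py 0.549 -0.091 0.210
```

```text
time: 6.65
tool_pos: [0.4223, 0.1325, 0.21]
ee_rot: [-3.141, -0.0, 2.247]
wrist_force: [0.4, -0.6, -4.5]
width: 0.0422
finger_force: 27.4
t 6.7 pos [0.4223 0.1325 0.21  ] rpy [-1.7997e+02 -1.0000e-02  1.2875e+02] shift mm [-253.6  -41.1   -0. ] q [ 0.18 -0.16  1.6  -0.    1.7  -0.5 ]
```

```bash

python3 -m crank '[[1,[-0.01,-0.002,0],[0,0,0]],[1,[-0.02,-0.003,0],[0,0,0]],[1,[-0.025,-0.004,0],[0,0,0]],[1,[-0.025,-0.004,0],[0,0,0]],[1,[-0.025,-0.004,0],[0,0,0]],[1,[-0.025,-0.004,0],[0,0,0]],[1,[-0.025,-0.004,0],[0,0,0]],[1,[-0.025,-0.004,0],[0,0,0]]]'
python3 -m crank '[[1,[-0.025,-0.004,0],[0,0,0]],[1,[-0.02,-0.004,0],[0,0,0]],[1,[-0.015,-0.002,0],[0,0,0]],[1,[-0.01,-0.002,0],[0,0,0]],[1,[-0.004,0,0],[0,0,0]],[1,[0,0,0],[0,0,0]],[1,[0,0,0],[0,0,0]]]'
python3 g.py 0.549 -0.091 0.129
```

```text
time: 7.45
tool_pos: [0.5124, -0.0279, 0.209]
ee_rot: [-3.14, -0.001, 2.246]
wrist_force: [-0.1, 0.8, -4.1]
width: 0.0422
finger_force: 29.2
time: 8.15
tool_pos: [0.5491, -0.0906, 0.2106]
ee_rot: [3.141, -0.0, 2.248]
wrist_force: [0.3, 1.0, -4.8]
width: 0.0422
finger_force: 29.1
t 8.2 pos [ 0.5491 -0.0906  0.2106] rpy [ 1.7999e+02 -2.0000e-02  1.2880e+02] shift mm [-0.3 -0.4 81.6] q [-0.27  0.1   1.35  0.    1.7  -0.94]
```

```bash

python3 -m crank '[[1,[0,0,0.02],[0,0,0]],[1,[0,0,0.025],[0,0,0]],[1,[0,0,0.02],[0,0,0]],[1,[0,0,0.01],[0,0,0]],[1,[0,0,0.003],[0,0,0]],[1,[0,0,0],[0,0,0]],[1,[0,0,0],[0,0,0]]]'
python3 -m crank '[[1,[0,0,0.001],[0,0,0]],[1,[0,0,0.001],[0,0,0]],[1,[0,0,0.001],[0,0,0]],[1,[0,0,0],[0,0,0]]]'
python3 g.py 0.549 -0.091 0.129
```

```text
time: 8.85
tool_pos: [0.5501, -0.0913, 0.1337]
ee_rot: [3.14, 0.002, 2.247]
wrist_force: [-0.3, 0.1, -3.6]
width: 0.0422
finger_force: 29.0
time: 9.25
tool_pos: [0.5506, -0.0919, 0.1322]
ee_rot: [3.139, 0.004, 2.247]
wrist_force: [-0.6, -0.7, 5.8]
width: 0.0427
finger_force: 29.5
t 9.2 pos [ 0.5506 -0.0919  0.1322] rpy [179.87   0.23 128.74] shift mm [ 1.8 -0.7  3.2] q [-0.27  0.13  1.47 -0.    1.54 -0.94]
```

```bash
python3 - <<'E'
from h import *
s=snap('scene');cv2.imwrite('pics/s2.png',cv2.cvtColor(cv2.resize(s['color'][120:300,210:400],(760,600) if 0 else (633,600)),cv2.COLOR_RGB2BGR));print(robot.get_obs()['tool_pos'],robot.get_obs()['wrist_force'],robot.get_obs()['wrist_torque'])
E
```

```text
[ 0.55059607 -0.09190292  0.13227627] [-0.71383762  0.08663511  5.21863937] [-0.16080786  0.12713232 -0.01105796]
```

View pics/s2.png

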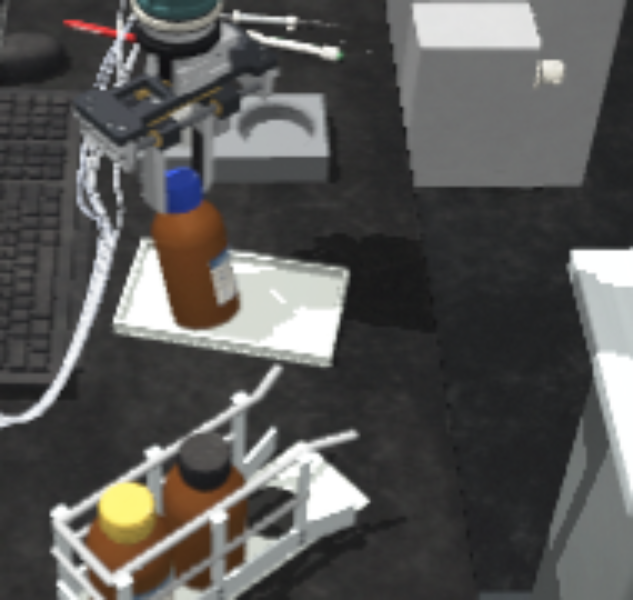

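The scene crop shows the blue bottle in the tray at crop (200,260). It leans: the cap is at (183,190) and the base at (207,320), so it has swung about the finger line. I'll measure the tilt before pressing further.

```bash
cat > tilt.py <<'E'
import sys
from h import *
from scipy.optimize import least_squares
# fit cylinder r=34.5mm to brown body near x,y ; z range
x,y,z0,z1=map(float,sys.argv[1:5])
out=[]
for n in ('scene','top'):
    s=snap(n);X=cloud(s).reshape(-1,3);c=s['color'].reshape(-1,3).astype(int)
    m=(X[:,2]>z0)&(X[:,2]<z1)&(np.hypot(X[:,0]-x,X[:,1]-y)<.07)&(c[:,0]>c[:,2]*1.6)&(c[:,0]>35)
    out.append(X[m])
P=np.vstack(out);P=out[0] if len(out[0])>100 else P
zm=(z0+z1)/2
def f(p):
    a=np.array([p[2],p[3],1]);a/=np.linalg.norm(a);d=P-np.array([p[0],p[1],zm]);d=d-np.outer(d@a,a)
    return np.linalg.norm(d,axis=1)-.0345
r=least_squares(f,[x,y,0,0],loss='soft_l1',f_scale=.002);p=r.x
print(len(P),'centre at z%.3f'%zm,p[:2].round(4),'tilt deg x,y (top leans)',np.degrees(np.arctan(p[2:])).round(1),'rms mm',1e3*np.sqrt(np.mean(f(p)**2)))
E
python3 tilt.py .55 -.092 .025 .095; python3 tilt.py .5316 .2209 .05 .095
```

```text
286 centre at z0.060 [ 0.5364 -0.0711] tilt deg x,y (top leans) [ 10.6 -13.1] rms mm 2.344838648473098
128 centre at z0.073 [0.5322 0.2214] tilt deg x,y (top leans) [-0.6  0.4] rms mm 7.009795186582654
```

The bottle leans about 16° about the finger axis. It swung during the carry because the grip was too high on the cap. I'll lift it slightly, turn the tool about its y axis until the bottle is upright, and measure again.

```bash

python3 -m crank '[[1,[0,0,-0.004],[0,0,0]],[1,[0,0,-0.006],[0,0,0]],[1,[0,0,0],[0,0,0]],[1,[0,0,0],[0,0,0]]]'
python3 tilt.py .538 -.075 .035 .105
python3 -m crank '[[1,[0,0,0],[0,-1,0]],[1,[0,0,0],[0,-2,0]],[1,[0,0,0],[0,-3,0]],[1,[0,0,0],[0,-3,0]],[1,[0,0,0],[0,-3,0]],[1,[0,0,0],[0,-2,0]],[1,[0,0,0],[0,-1,0]],[1,[0,0,0],[0,0,0]]]'
python3 tilt.py .538 -.075 .035 .105
python3 g.py .55 -.092 .14
```

```text
time: 9.9
tool_pos: [0.5492, -0.0913, 0.1391]
ee_rot: [-3.141, -0.0, 2.247]
wrist_force: [-0.0, 0.6, -3.8]
width: 0.0425
finger_force: 29.0
304 centre at z0.070 [ 0.5362 -0.072 ] tilt deg x,y (top leans) [ 11.4 -14.7] rms mm 2.254588019932046
time: 10.8
tool_pos: [0.5488, -0.0907, 0.1392]
ee_rot: [-3.141, 0.261, 2.248]
wrist_force: [0.1, 0.1, -3.7]
width: 0.0423
finger_force: 29.2
262 centre at z0.070 [ 0.5466 -0.0855] tilt deg x,y (top leans) [ 2.3 -2.3] rms mm 2.0086767258238694
t 10.9 pos [ 0.5494 -0.0914  0.1395] rpy [-180.     14.99  128.74] shift mm [-1.   0.1 -0.3] q [-0.16 -0.01  1.63 -0.18  1.33 -0.81]
```

```bash

python3 -m crank '[[1,[0,0,0],[0,-1,0]],[1,[0,0,0],[0,-1.5,0]],[1,[0,0,0],[0,-1,0]],[1,[0,0,0],[0,0,0]],[1,[0,0,0],[0,0,0]]]'
python3 tilt.py .548 -.088 .035 .105
python3 g.py .55 -.092 .1295
```

```text
time: 11.4
tool_pos: [0.5492, -0.0911, 0.1394]
ee_rot: [-3.141, 0.323, 2.247]
wrist_force: [0.7, -0.2, -3.0]
width: 0.0423
finger_force: 29.2
264 centre at z0.070 [ 0.5502 -0.0891] tilt deg x,y (top leans) [-0.1  0.7] rms mm 1.7671415017433216
t 11.5 pos [ 0.5494 -0.0913  0.1396] rpy [179.99  18.51 128.75] shift mm [2.4 0.  9.9] q [-0.13 -0.04  1.67 -0.23  1.28 -0.76]
```

Upright now, within 0.7°. Lowering along world-down, which is 0.32 x + 0.95 z in tool axes.

```bash

python3 -m crank '[[1,[0.001,0,0.003],[0,0,0]],[1,[0.001,0,0.003],[0,0,0]],[1,[0,0,0],[0,0,0]],[1,[0,0,0],[0,0,0]]]'
python3 -m crank '[[1,[0.0003,0,0.001],[0,0,0]],[1,[0.0003,0,0.001],[0,0,0]],[1,[0,0,0],[0,0,0]]]'
python3 -m crank '[[1,[0.0003,0,0.001],[0,0,0]],[1,[0.0003,0,0.001],[0,0,0]],[1,[0,0,0],[0,0,0]]]'
python3 tilt.py .548 -.088 .025 .095
```

```text
time: 11.9
tool_pos: [0.5492, -0.0914, 0.1328]
ee_rot: [-3.141, 0.322, 2.247]
wrist_force: [0.4, 0.6, -3.3]
width: 0.042
finger_force: 29.2
time: 12.2
tool_pos: [0.5493, -0.0914, 0.1309]
ee_rot: [-3.141, 0.323, 2.247]
wrist_force: [-0.4, -0.5, -3.2]
width: 0.0424
finger_force: 29.2
time: 12.5
tool_pos: [0.5501, -0.092, 0.1305]
ee_rot: [3.141, 0.326, 2.247]
wrist_force: [-0.9, -0.6, 1.7]
width: 0.0421
finger_force: 29.6
246 centre at z0.060 [ 0.5507 -0.0895] tilt deg x,y (top leans) [0.6 0.5] rms mm 1.906227862818222
```

```bash

python3 -m crank '[[0.34,[0,0,0],[0,0,0]],[0.34,[0,0,0],[0,0,0]],[0.34,[0,0,0],[0,0,0]],[0.34,[0,0,-0.01],[0,0,0]],[0.34,[0,0,-0.02],[0,0,0]],[0.34,[0,0,-0.03],[0,0,0]]]'
python3 tilt.py .548 -.088 .025 .095
python3 -m crank '[[0.34,[0,0,-0.01],[0,8,0]],[0.34,[0,0,-0.01],[0,8,0]],[0.34,[0,0,0],[0,2.5,0]],[0.34,[0,0,0],[0,0,0]]]'
python3 g.py 0.5314 0.2207 0.21
```

```text
time: 13.2
tool_pos: [0.5362, -0.0762, 0.1848]
ee_rot: [-3.139, 0.32, 2.248]
wrist_force: [-0.2, -0.2, 0.7]
width: 0.0625
finger_force: 0.0
249 centre at z0.060 [ 0.5513 -0.0901] tilt deg x,y (top leans) [-0.  -0.4] rms mm 1.893746350021042
time: 13.7
tool_pos: [0.5351, -0.0742, 0.2042]
ee_rot: [-3.141, -0.001, 2.245]
wrist_force: [0.9, -0.1, -0.6]
width: 0.0619
finger_force: 0.0
t 13.7 pos [ 0.5351 -0.0742  0.2042] rpy [-1.7996e+02 -4.0000e-02  1.2860e+02] shift mm [232.8 181.1  -5.7] q [-0.24  0.07  1.4  -0.    1.68 -0.92]
```

```bash

python3 -m crank '[[0.34,[0.028,0.022,0],[0,0,-0.1]],[0.34,[0.034,0.0265,0],[0,0,0]],[0.34,[0.034,0.0265,0],[0,0,0]],[0.34,[0.034,0.0265,0],[0,0,0]],[0.34,[0.034,0.0265,0],[0,0,0]],[0.34,[0.034,0.0265,0],[0,0,0]],[0.34,[0.034,0.0265,0],[0,0,0]]]'
python3 -m crank '[[0.34,[0,0,0],[0,0,0]],[0.34,[0,0,0],[0,0,0]]]'
python3 g.py 0.5312 0.2207 0.121
```

```text
time: 14.4
tool_pos: [0.5286, 0.2236, 0.2044]
ee_rot: [-3.141, 0.001, 2.25]
wrist_force: [1.1, -0.2, -0.5]
width: 0.0619
finger_force: 0.0
time: 14.6
tool_pos: [0.5288, 0.2224, 0.2042]
ee_rot: [-3.14, 0.001, 2.252]
wrist_force: [-0.9, 0.6, 0.4]
width: 0.0622
finger_force: 0.0
t 14.6 pos [0.5288 0.2224 0.2042] rpy [-1.7991e+02  4.0000e-02  1.2901e+02] shift mm [-2.8  0.9 83.2] q [ 0.3   0.14  1.31 -0.    1.69 -0.38]
```

```bash

python3 -m crank '[[0.34,[-0.003,0.001,0.03],[0,0,0.2]],[0.34,[0,0,0.03],[0,0,0]],[0.34,[0,0,0.012],[0,0,0]],[0.34,[0,0,0.004],[0,0,0]],[0.34,[0,0,0],[0,0,0]],[0.34,[0,0,0],[0,0,0]]]'
python3 g.py 0.5312 0.2207 0.1265
python3 -m crank '[[0.34,[0,0,0.001],[0,0,0]],[1,[0,0,0],[0,0,0]],[1,[0,0,0],[0,0,0]],[1,[0,0,0],[0,0,0]],[1,[0,0,0],[0,0,0]],[1,[0,0,0],[0,0,0]]]'
python3 g.py 0.4224 0.1333 0.130
```

```text
time: 15.2
tool_pos: [0.5335, 0.2197, 0.1309]
ee_rot: [3.139, 0.001, 2.245]
wrist_force: [0.8, -0.0, -0.1]
width: 0.062
finger_force: 0.0
t 15.2 pos [0.5335 0.2197 0.1309] rpy [1.7985e+02 7.0000e-02 1.2862e+02] shift mm [ 2.2 -1.2  4.4] q [ 0.29  0.17  1.43 -0.    1.54 -0.38]
time: 15.8
tool_pos: [0.5324, 0.2196, 0.1286]
ee_rot: [-3.141, 0.0, 2.245]
wrist_force: [-1.6, -1.3, 2.0]
width: 0.0423
finger_force: 28.3
t 15.8 pos [0.5324 0.2196 0.1286] rpy [-1.7996e+02  2.0000e-02  1.2865e+02] shift mm [   1.3 -139.7   -1.3] q [ 0.29  0.17  1.43 -0.    1.54 -0.38]
```

```bash

python3 -m crank '[[1,[0,0,-0.001],[0,0,0]],[1,[0,0,-0.001],[0,0,0]],[1,[0,0,0],[0,0,0]],[1,[0,-0.005,0],[0,0,0]],[1,[0,-0.01,0],[0,0,0]],[1,[0,-0.015,0],[0,0,0]],[1,[0,-0.015,0],[0,0,0]],[1,[0,-0.015,0],[0,0,0]]]'
python3 -m crank '[[1,[0,-0.015,0],[0,0,0]],[1,[0,-0.015,0],[0,0,0]],[1,[0,-0.015,0],[0,0,0]],[1,[0,-0.015,0],[0,0,0]],[1,[0,-0.01,0],[0,0,0]],[1,[0,-0.01,0],[0,0,0]],[1,[0,0,0],[0,0,0]],[1,[0,0,0],[0,0,0]]]'
python3 g.py 0.4224 0.1333 0.130
python3 tilt.py .4224 .1333 .03 .095
```

```text
time: 16.6
tool_pos: [0.4844, 0.1816, 0.1299]
ee_rot: [-3.141, -0.0, 2.245]
wrist_force: [-0.1, -0.5, -3.8]
width: 0.0423
finger_force: 28.0
time: 17.4
tool_pos: [0.4234, 0.1325, 0.1303]
ee_rot: [3.141, 0.0, 2.245]
wrist_force: [0.3, 0.3, -3.1]
width: 0.0422
finger_force: 28.7
t 17.4 pos [0.4234 0.1325 0.1303] rpy [1.7994e+02 2.0000e-02 1.2863e+02] shift mm [ 1.3 -0.3  0.3] q [ 0.18 -0.13  1.73  0.    1.54 -0.5 ]
241 centre at z0.062 [0.4235 0.1344] tilt deg x,y (top leans) [0.2 0.2] rms mm 1.3000515418847274
```

```bash

python3 -m crank '[[1,[0,0,-0.004],[0,0,0]],[1,[0,0,-0.008],[0,0,0]],[1,[0,0,-0.008],[0,0,0]],[1,[0,0,-0.008],[0,0,0]],[1,[0,0,-0.008],[0,0,0]],[1,[0,0,-0.004],[0,0,0]],[1,[0,0,0],[0,0,-3]],[1,[0,0,0],[0,0,-7]]]'
python3 -m crank '[[1,[0,0,0],[0,0,-8]],[1,[0,0,0],[0,0,-8]],[1,[0,0,0],[0,0,-8]],[1,[0,0,0],[0,0,-8]],[1,[0,0,0],[0,0,-8]],[1,[0,0,0],[0,0,-7]],[1,[0,0,0],[0,0,-3]],[1,[0,0,0],[0,0,0]]]'
python3 g.py 0.452 -0.069 0.170
python3 tilt.py .4224 .1333 .07 .135
```

```text
time: 18.3
tool_pos: [0.4233, 0.1324, 0.1707]
ee_rot: [3.141, 0.0, 2.424]
wrist_force: [-0.6, 0.6, -3.7]
width: 0.0426
finger_force: 28.7
time: 19.1
tool_pos: [0.4232, 0.1324, 0.1703]
ee_rot: [-3.142, 0.0, -2.991]
wrist_force: [0.5, 0.4, -4.1]
width: 0.0422
finger_force: 28.7
t 19.1 pos [0.4232 0.1324 0.1703] rpy [-180.      0.   -171.37] shift mm [   1.7 -203.4    0.3] q [ 0.18 -0.14  1.67 -0.    1.62 -1.55]
294 centre at z0.103 [0.4227 0.1316] tilt deg x,y (top leans) [0.2 0.1] rms mm 1.2382548237306017
```

```bash

python3 -m crank '[[1,[0,-0.005,0],[0,0,0]],[1,[0,-0.01,0],[0,0,0]],[1,[0,-0.015,0],[0,0,0]],[1,[0,-0.02,0],[0,0,0]],[1,[0,-0.02,0],[0,0,0]],[1,[0,-0.02,0],[0,0,0]],[1,[0,-0.02,0],[0,0,0]],[1,[0,-0.02,0],[0,0,0]]]'
python3 -m crank '[[1,[0,-0.02,0],[0,0,0]],[1,[0,-0.02,0],[0,0,0]],[1,[0,-0.015,0],[0,0,0]],[1,[0,-0.01,0],[0,0,0]],[1,[0,-0.005,0],[0,0,0]],[1,[0,-0.003,0],[0,0,0]],[1,[0,0,0],[0,0,0]],[1,[0,0,0],[0,0,0]]]'
python3 g.py 0.452 -0.069 0.128
python3 tilt.py .452 -.069 .07 .135
```

```text
time: 20.0
tool_pos: [0.4427, 0.0022, 0.1702]
ee_rot: [-3.141, 0.0, -2.992]
wrist_force: [-0.9, 0.5, -3.2]
width: 0.0422
finger_force: 28.7
time: 20.8
tool_pos: [0.4536, -0.0678, 0.1702]
ee_rot: [3.141, -0.0, -2.99]
wrist_force: [-0.5, -0.4, -3.9]
width: 0.0423
finger_force: 28.7
t 20.8 pos [ 0.4536 -0.0678  0.1702] rpy [ 179.98   -0.   -171.32] shift mm [ 1.8 -1.  42.2] q [-0.27 -0.11  1.63  0.    1.62 -1.99]
344 centre at z0.103 [ 0.4538 -0.0686] tilt deg x,y (top leans) [-1.1  0.2] rms mm 7.360017091326664
```

Upright. Lowering.

```bash

python3 -m crank '[[1,[0,0,0.006],[0,0,0]],[1,[0,0,0.01],[0,0,0]],[1,[0,0,0.012],[0,0,0]],[1,[0,0,0.008],[0,0,0]],[1,[0,0,0.003],[0,0,0]],[1,[0,0,0.001],[0,0,0]],[1,[0,0,0],[0,0,0]]]'
python3 -m crank '[[1,[0,0,0.001],[0,0,0]],[1,[0,0,0.001],[0,0,0]],[1,[0,0,0],[0,0,0]]]'
python3 tilt.py .452 -.069 .03 .095
```

```text
time: 21.6
tool_pos: [0.4538, -0.0683, 0.1302]
ee_rot: [-3.141, 0.0, -2.991]
wrist_force: [-0.5, 0.0, -3.3]
width: 0.0423
finger_force: 28.7
time: 21.9
tool_pos: [0.4538, -0.0683, 0.1283]
ee_rot: [-3.141, 0.0, -2.991]
wrist_force: [0.5, 0.4, -3.9]
width: 0.0421
finger_force: 28.7
300 centre at z0.062 [ 0.4536 -0.0693] tilt deg x,y (top leans) [ 1.1 -0.1] rms mm 5.49478242841435
```

```bash

python3 -m crank '[[1,[0,0,0.001],[0,0,0]],[1,[0,0,0.0007],[0,0,0]],[1,[0,0,0],[0,0,0]]]'
python3 -m crank '[[0.34,[0,0,0],[0,0,0]],[0.34,[0,0,0],[0,0,0]],[0.34,[0,0,0],[0,0,0]],[0.34,[0,0,-0.01],[0,0,0]],[0.34,[0,0,-0.02],[0,0,0]],[0.34,[0,0,-0.025],[0,0,0]],[0.34,[0,0,-0.02],[0,0,0]],[0.34,[0,0,0],[0,0,0]]]'
python3 tilt.py .452 -.069 .025 .095
python3 g.py 0.5919 0.2692 0.204
```

```text
time: 22.3
tool_pos: [0.4542, -0.0684, 0.1276]
ee_rot: [-3.141, 0.002, -2.991]
wrist_force: [-0.9, -0.1, 1.9]
width: 0.0427
finger_force: 29.0
time: 23.1
tool_pos: [0.4557, -0.0688, 0.2056]
ee_rot: [-3.138, 0.007, -2.991]
wrist_force: [-0.1, 0.0, 0.3]
width: 0.0618
finger_force: 0.0
316 centre at z0.060 [ 0.4539 -0.0696] tilt deg x,y (top leans) [ 1.  -0.3] rms mm 5.056880337839528
t 23.2 pos [ 0.4539 -0.0683  0.2017] rpy [-1.7997e+02  5.0000e-02 -1.7135e+02] shift mm [-187.2  312.9   -2.2] q [-0.27 -0.12  1.58 -0.    1.68 -1.99]
```

```bash

python3 -m crank '[[0.34,[0,0,0],[0,0,7.5]],[0.34,[0,0,0],[0,0,7.5]],[0.34,[0,0,0],[0,0,7.5]],[0.34,[0,0,0],[0,0,7.5]],[0.34,[0,0,0],[0,0,7.5]],[0.34,[0,0,0],[0,0,7.5]],[0.34,[0,0,0],[0,0,7.5]],[0.34,[0,0,0],[0,0,7.4]]]'
python3 -m crank '[[0.34,[0,0,-0.001],[0,0,0]],[0.34,[0,0,0],[0,0,0]]]'
python3 g.py 0.5916 0.2690 0.204
```

```text
time: 24.0
tool_pos: [0.4528, -0.068, 0.1995]
ee_rot: [-3.139, -0.003, 2.242]
wrist_force: [-0.7, 0.2, -0.3]
width: 0.0619
finger_force: 0.0
time: 24.2
tool_pos: [0.4532, -0.0682, 0.2014]
ee_rot: [-3.14, -0.002, 2.25]
wrist_force: [0.2, 0.0, -0.5]
width: 0.0619
finger_force: 0.0
t 24.2 pos [ 0.4532 -0.0682  0.2014] rpy [-1.7993e+02 -9.0000e-02  1.2890e+02] shift mm [175.5 319.4  -2.7] q [-0.27 -0.12  1.58 -0.    1.68 -0.95]
```

```bash

python3 -m crank '[[0.34,[0.011,0.02,0],[0,0,0.1]],[0.34,[0.018,0.033,0],[0,0,0]],[0.34,[0.022,0.04,0],[0,0,0]],[0.34,[0.022,0.04,0],[0,0,0]],[0.34,[0.022,0.04,0],[0,0,0]],[0.34,[0.022,0.04,0],[0,0,0]],[0.34,[0.022,0.04,0],[0,0,0]],[0.34,[0.018,0.033,0],[0,0,0]]]'
python3 -m crank '[[0.34,[0.018,0.033,0],[0,0,0]],[0.34,[0,0,0],[0,0,0]],[0.34,[0,0,0],[0,0,0]],[0.34,[0,0,0],[0,0,0]]]'
python3 g.py 0.5916 0.2690 0.127
python3 - <<'E'
from h import *
s=snap('wrist');X=cloud(s)
h=cv2.cvtColor(s['color'],cv2.COLOR_RGB2HSV); m=(h[...,0]>20)&(h[...,0]<35)&(h[...,1]>150)&(X[...,2]>.14)
P=X[m]; print(m.sum(),P.mean(0), cv2.minEnclosingCircle(P[:,:2].astype(np.float32)*1000))
E
```

```text
time: 25.0
tool_pos: [0.5792, 0.2354, 0.2015]
ee_rot: [-3.141, -0.001, 2.249]
wrist_force: [-0.6, -0.9, 0.5]
width: 0.0622
finger_force: 0.0
time: 25.4
tool_pos: [0.5932, 0.2666, 0.2023]
ee_rot: [-3.141, 0.0, 2.245]
wrist_force: [-0.5, -0.1, 0.9]
width: 0.0619
finger_force: 0.0
t 25.4 pos [0.5932 0.2666 0.2023] rpy [-1.7995e+02  2.0000e-02  1.2865e+02] shift mm [ 2.9  0.3 75.3] q [ 0.34  0.31  1.11 -0.    1.72 -0.34]
1032 [0.5832805  0.27545034 0.15000972] ((588.89013671875, 268.47271728515625), 21.750770568847656)
```

```bash

python3 -m crank '[[0.42,[0.003,-0.001,0.02],[0,0,0]],[0.42,[0,0,0.025],[0,0,0]],[0.42,[0,0,0.015],[0,0,0]],[0.42,[0,0,0.005],[0,0,0]],[0.42,[0,0,0],[0,0,0]],[0.42,[0,0,0],[0,0,0]]]'
python3 -m crank '[[0.42,[0,0,0.005],[0,0,0]],[0.42,[0,0,0.003],[0,0,0]],[0.42,[0,0,0],[0,0,0]],[0.42,[0,0,0],[0,0,0]]]'
python3 g.py 0.5905 0.2690 0.128
```

```text
time: 26.05
tool_pos: [0.5915, 0.2692, 0.1388]
ee_rot: [3.14, 0.001, 2.245]
wrist_force: [0.4, -0.3, 0.6]
width: 0.0547
finger_force: 0.0
time: 26.45
tool_pos: [0.5908, 0.2694, 0.1294]
ee_rot: [-3.141, 0.0, 2.245]
wrist_force: [-0.1, 0.6, -0.1]
width: 0.0542
finger_force: 0.0
t 26.4 pos [0.5908 0.2694 0.1294] rpy [-179.99    0.    128.65] shift mm [-0.1 -0.5  1.4] q [ 0.34  0.33  1.23 -0.    1.58 -0.33]
```

```bash

python3 -m crank '[[0.42,[0,0,0.0015],[0,0,0]],[1,[0,0,0],[0,0,0]],[1,[0,0,0],[0,0,0]],[1,[0,0,0],[0,0,0]],[1,[0,0,0],[0,0,0]]]'
python3 -m crank '[[1,[0,0,-0.001],[0,0,0]],[1,[0,0,-0.001],[0,0,0]],[1,[0,0,0],[0,0,0]]]'
python3 g.py 0.4224 0.1333 0.130
```

```text
time: 26.95
tool_pos: [0.5906, 0.2692, 0.1278]
ee_rot: [-3.141, -0.0, 2.245]
wrist_force: [-0.1, 0.1, 0.1]
width: 0.0422
finger_force: 27.3
time: 27.25
tool_pos: [0.5907, 0.2693, 0.1293]
ee_rot: [-3.141, -0.0, 2.245]
wrist_force: [0.8, -0.1, -3.0]
width: 0.0422
finger_force: 27.1
t 27.2 pos [0.5907 0.2693 0.1293] rpy [-1.7995e+02 -2.0000e-02  1.2865e+02] shift mm [  -1.1 -216.4   -0.5] q [ 0.34  0.33  1.23  0.    1.58 -0.33]
```

```bash

python3 -m crank '[[1,[0,-0.005,0],[0,0,0]],[1,[0,-0.01,0],[0,0,0]],[1,[0,-0.015,0],[0,0,0]],[1,[0,-0.015,0],[0,0,0]],[1,[0,-0.015,0],[0,0,0]],[1,[0,-0.015,0],[0,0,0]],[1,[0,-0.015,0],[0,0,0]],[1,[0,-0.015,0],[0,0,0]]]'
python3 -m crank '[[1,[0,-0.015,0],[0,0,0]],[1,[0,-0.015,0],[0,0,0]],[1,[0,-0.015,0],[0,0,0]],[1,[0,-0.015,0],[0,0,0]],[1,[0,-0.015,0],[0,0,0]],[1,[0,-0.01,0],[0,0,0]],[1,[0,-0.006,0],[0,0,0]],[1,[0,0,0],[0,0,0]]]'
python3 g.py 0.4224 0.1333 0.130
python3 tilt.py .4224 .1333 .03 .095
```

```text
time: 28.05
tool_pos: [0.5076, 0.2029, 0.13]
ee_rot: [-3.141, 0.0, 2.245]
wrist_force: [-0.2, -0.2, -3.1]
width: 0.0421
finger_force: 27.2
time: 28.85
tool_pos: [0.4373, 0.1466, 0.1301]
ee_rot: [3.141, 0.0, 2.245]
wrist_force: [0.3, 0.0, -3.3]
width: 0.0422
finger_force: 27.8
t 28.9 pos [0.4373 0.1466 0.1301] rpy [1.7997e+02 2.0000e-02 1.2862e+02] shift mm [ -1.1 -19.9   0.1] q [ 0.2  -0.09  1.69 -0.    1.53 -0.47]
111 centre at z0.062 [0.4387 0.1471] tilt deg x,y (top leans) [ 0.7 -0.8] rms mm 1.1406627945116237
```

```bash

python3 -m crank '[[1,[0,-0.008,0],[0,0,0]],[1,[0,-0.008,0],[0,0,0]],[1,[0,-0.004,0],[0,0,0]],[1,[0,0,0],[0,0,0]],[1,[0,0,-0.004],[0,0,0]],[1,[0,0,-0.008],[0,0,0]],[1,[0,0,-0.012],[0,0,0]],[1,[0,0,-0.012],[0,0,0]]]'
python3 -m crank '[[1,[0,0,-0.012],[0,0,-3]],[1,[0,0,-0.008],[0,0,-7]],[1,[0,0,-0.004],[0,0,-8]],[1,[0,0,0],[0,0,-8]],[1,[0,0,0],[0,0,-8]],[1,[0,0,0],[0,0,-8]],[1,[0,0,0],[0,0,-6]],[1,[0,0,0],[0,0,-3.4]]]'
python3 g.py 0.335 -0.09 0.190
python3 tilt.py .4224 .1333 .085 .14
```

```text
time: 29.75
tool_pos: [0.4225, 0.1346, 0.1674]
ee_rot: [3.141, 0.001, 2.245]
wrist_force: [-0.2, 0.1, -3.0]
width: 0.0421
finger_force: 27.8
time: 30.55
tool_pos: [0.4227, 0.1346, 0.1914]
ee_rot: [3.141, 0.002, -3.137]
wrist_force: [0.3, -0.5, -3.8]
width: 0.0424
finger_force: 27.8
t 30.6 pos [0.4227 0.1346 0.1914] rpy [ 1.7999e+02  1.0000e-01 -1.7976e+02] shift mm [  88.6 -224.2    1.2] q [ 0.18 -0.15  1.63 -0.    1.66 -1.39]
242 centre at z0.113 [0.4242 0.1343] tilt deg x,y (top leans) [-0.3 -0.7] rms mm 1.3629805629938507
```

```bash

python3 -m crank '[[1,[0.0025,-0.006,0],[0,0,0]],[1,[0.005,-0.0125,0],[0,0,0]],[1,[0.0075,-0.0185,0],[0,0,0]],[1,[0.01,-0.025,0],[0,0,0]],[1,[0.01,-0.025,0],[0,0,0]],[1,[0.01,-0.025,0],[0,0,0]],[1,[0.01,-0.025,0],[0,0,0]],[1,[0.01,-0.025,0],[0,0,0]]]'
python3 -m crank '[[1,[0.0095,-0.025,0],[0,0,0]],[1,[0.0075,-0.0185,0],[0,0,0]],[1,[0.005,-0.0125,0],[0,0,0]],[1,[0.0025,-0.006,0],[0,0,0]],[1,[0,0,0],[0,0,0]],[1,[0,0,0],[0,0,0]]]'
python3 g.py 0.446 -0.315 0.190
python3 tilt.py .335 -.09 .085 .14
python3 - <<'E'
from h import *
s=snap('top','top3.png');X=cloud(s)
m=np.zeros(X.shape[:2],bool);m[165:255,375:435]=(abs(X[165:255,375:435,2]-.035)<.004)
P=X[m];r=cv2.minAreaRect(P[:,:2].astype(np.float32)*1000);print(r)
m2=np.zeros(X.shape[:2],np.uint8);m2[165:255,375:435]=(X[165:255,375:435,2]<.028)
# inner edge of the well: top-surface pixels adjacent to the hole
hole=np.zeros_like(m2);hole[205:252,388:424]=(~m[205:252,388:424]);k,l,st,ce=cv2.connectedComponentsWithStats(hole)
i=l[229,405];e=cv2.dilate((l==i).astype(np.uint8),np.ones((3,3)))-(l==i);E=X[(e>0)&m]
A=np.c_[2*E[:,:2],np.ones(len(E))];sol=np.linalg.lstsq(A,(E[:,:2]**2).sum(1),rcond=None)[0];print('well circle',sol[:2],np.sqrt(sol[2]+sol[0]**2+sol[1]**2),len(E),st[i])
E
```

```text
time: 31.45
tool_pos: [0.3561, -0.0292, 0.1902]
ee_rot: [-3.141, 0.0, 3.141]
wrist_force: [0.7, -0.8, -3.4]
width: 0.0423
finger_force: 27.8
time: 32.05
tool_pos: [0.3328, -0.0894, 0.1901]
ee_rot: [3.141, 0.0, -3.141]
wrist_force: [-0.8, -0.1, -4.4]
width: 0.0423
finger_force: 27.8
t 32.0 pos [ 0.3328 -0.0894  0.1901] rpy [ 1.7998e+02  2.0000e-02 -1.7998e+02] shift mm [-113.1 -225.6    0. ] q [-0.43 -0.39  1.81  0.    1.71 -2.  ]
277 centre at z0.113 [ 0.3342 -0.0898] tilt deg x,y (top leans) [-0.7 -0.7] rms mm 1.7746315901470286
((495.6724548339844, -313.24102783203125), (198.2136688232422, 105.71157836914062), 0.12395653873682022)
well circle [ 0.44856771 -0.31240075] 0.046790039193205527 283 [388 208  36  37 764]
```

View pics/top3.png

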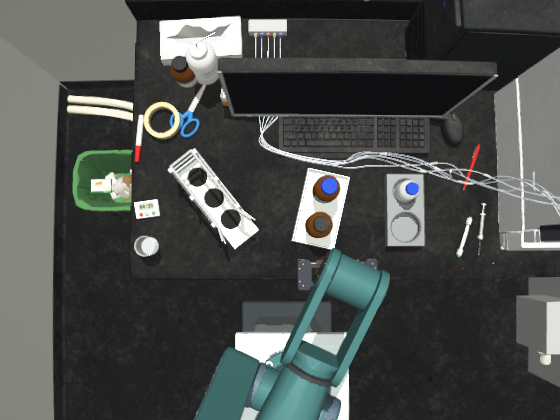

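The top view shows blue and black standing in the tray at (326,187) and (319,225), an empty rack, and the empty well at (405,229). From the block fit the well centre is (0.4455, −0.313).

```bash

python3 -m crank '[[1,[-0.003,-0.006,0],[0,0,0]],[1,[-0.006,-0.0125,0],[0,0,0]],[1,[-0.0095,-0.0185,0],[0,0,0]],[1,[-0.0125,-0.025,0],[0,0,0]],[1,[-0.0125,-0.025,0],[0,0,0]],[1,[-0.0125,-0.025,0],[0,0,0]],[1,[-0.0125,-0.025,0],[0,0,0]],[1,[-0.0125,-0.025,0],[0,0,0]]]'
python3 -m crank '[[1,[-0.0125,-0.0245,0],[0,0,0]],[1,[-0.0095,-0.0185,0],[0,0,0]],[1,[-0.006,-0.0125,0],[0,0,0]],[1,[-0.003,-0.006,0],[0,0,0]],[1,[0,0,0],[0,0,0]],[1,[0,0,0],[0,0,0]]]'
python3 g.py 0.4455 -0.3132 0.134
python3 tilt.py .4455 -.3132 .085 .135
```

```text
time: 33.0
tool_pos: [0.4147, -0.2537, 0.1894]
ee_rot: [-3.142, -0.0, -3.141]
wrist_force: [0.5, 0.5, -3.0]
width: 0.0427
finger_force: 27.8
time: 33.6
tool_pos: [0.4448, -0.3125, 0.1899]
ee_rot: [3.141, -0.0, -3.14]
wrist_force: [0.6, -0.3, -3.6]
width: 0.0421
finger_force: 27.8
t 33.6 pos [ 0.4448 -0.3125  0.1899] rpy [ 1.7996e+02 -2.0000e-02 -1.7993e+02] shift mm [-0.7 -0.7 55.9] q [-0.72  0.08  1.41  0.    1.65 -2.29]
212 centre at z0.110 [ 0.4463 -0.3123] tilt deg x,y (top leans) [1.4 0. ] rms mm 2.2901640238106915
```

```bash

python3 -m crank '[[1,[-0.0005,-0.0005,0.005],[0,0,0]],[1,[0,0,0.01],[0,0,0]],[1,[0,0,0.01],[0,0,0]],[1,[0,0,0.006],[0,0,0]],[1,[0,0,0.005],[0,0,0]],[1,[0,0,0.005],[0,0,0]],[1,[0,0,0],[0,0,0]]]'
python3 -m crank '[[1,[0,0,0.005],[0,0,0]],[1,[0,0,0.004],[0,0,0]],[1,[0,0,0.002],[0,0,0]],[1,[0,0,0.001],[0,0,0]],[1,[0,0,0],[0,0,0]]]'
python3 g.py 0.4455 -0.3132 0.134
```

```text
time: 34.4
tool_pos: [0.4452, -0.3132, 0.148]
ee_rot: [3.14, -0.001, -3.141]
wrist_force: [-0.1, 0.4, -4.5]
width: 0.0423
finger_force: 27.8
time: 34.9
tool_pos: [0.4455, -0.3135, 0.1369]
ee_rot: [-3.142, -0.0, -3.141]
wrist_force: [-0.3, 0.5, -3.6]
width: 0.0422
finger_force: 27.8
t 34.9 pos [ 0.4455 -0.3135  0.1369] rpy [-1.8000e+02 -1.0000e-02 -1.7995e+02] shift mm [0.  0.3 2.9] q [-0.72  0.1   1.49 -0.    1.55 -2.29]
```

```bash

python3 -m crank '[[1,[0,0,0.001],[0,0,0]],[1,[0,0,0.001],[0,0,0]],[1,[0,0,0.001],[0,0,0]],[1,[0,0,0],[0,0,0]]]'
python3 -m crank '[[1,[0,0,0.001],[0,0,0]],[1,[0,0,0.0005],[0,0,0]],[1,[0,0,0],[0,0,0]]]'
python3 tilt.py .4455 -.3132 .05 .105
```

```text
time: 35.3
tool_pos: [0.4455, -0.3135, 0.1338]
ee_rot: [3.142, -0.0, -3.141]
wrist_force: [0.2, 0.5, -2.9]
width: 0.0424
finger_force: 27.8
time: 35.6
tool_pos: [0.4457, -0.3136, 0.1329]
ee_rot: [-3.141, 0.0, -3.141]
wrist_force: [0.6, -0.6, -2.0]
width: 0.0422
finger_force: 27.9
230 centre at z0.077 [ 0.4474 -0.3141] tilt deg x,y (top leans) [-0.5  0.7] rms mm 2.5117402160685782
```

Beginning contact at the expected height (0.133). A touch more, then release and back off.

```bash

python3 -m crank '[[1,[0,0,0.0005],[0,0,0]],[1,[0,0,0],[0,0,0]],[0.34,[0,0,0],[0,0,0]],[0.34,[0,0,0],[0,0,0]],[0.34,[0,0,0],[0,0,0]]]'
python3 -m crank '[[0.34,[0,0,-0.01],[0,0,0]],[0.34,[0,0,-0.02],[0,0,0]],[0.34,[0,0,-0.025],[0,0,0]],[0.34,[0,0,-0.02],[0,0,0]],[0.34,[0,0,0],[0,0,0]],[0.34,[0,0,0],[0,0,0]]]'
python3 tilt.py .4455 -.3132 .05 .105
python3 - <<'E'
from h import *
for n in('scene','wrist'):
    s=snap(n);X=cloud(s);h=cv2.cvtColor(s['color'],cv2.COLOR_RGB2HSV)
    for nm,a,b in(('y',20,35),('b',105,125)):
        m=(h[...,0]>a)&(h[...,0]<b)&(h[...,1]>150)&(X[...,2]>.10)&(X[...,2]<.17)&(X[...,1]<0);P=X[m]
        if len(P)>20: print(n,nm,len(P),np.median(P,0),'ztop',np.percentile(P[:,2],95))
E
python3 g.py 0.454 -0.0693 0.207
```

```text
time: 36.2
tool_pos: [0.4457, -0.3137, 0.1321]
ee_rot: [-3.141, 0.0, -3.141]
wrist_force: [0.2, -0.5, 0.3]
width: 0.061
finger_force: 0.0
time: 36.8
tool_pos: [0.4457, -0.3137, 0.2074]
ee_rot: [-3.141, 0.001, -3.141]
wrist_force: [-0.2, -0.6, -0.4]
width: 0.0621
finger_force: 0.0
230 centre at z0.077 [ 0.4475 -0.3142] tilt deg x,y (top leans) [-0.  -0.5] rms mm 2.400855299819457
scene y 65 [ 0.44789631 -0.29623302  0.14474779] ztop 0.1543619583859969
scene b 235 [ 0.54914249 -0.09035924  0.14287302] ztop 0.1537132316453329
wrist y 316 [ 0.42599909 -0.31610938  0.14965387] ztop 0.1551735778201855
wrist b 971 [ 0.54063118 -0.11222178  0.1261671 ] ztop 0.14913860917648752
t 37.0 pos [ 0.445  -0.313   0.2053] rpy [ 1.7989e+02 -1.3000e-01 -1.7995e+02] shift mm [ -9.2 243.7  -1.2] q [-0.72  0.08  1.38 -0.    1.69 -2.29]
```

The yellow bottle is seated: its top is at 0.155 against 0.156 expected, and it is upright. Next is black.

```bash

python3 -m crank '[[0.34,[-0.001,0.02,0],[0,0,0]],[0.34,[-0.0015,0.04,0],[0,0,0]],[0.34,[-0.0015,0.04,0],[0,0,0]],[0.34,[-0.0015,0.04,0],[0,0,0]],[0.34,[-0.0015,0.04,0],[0,0,0]],[0.34,[-0.001,0.04,0],[0,0,0]],[0.34,[-0.001,0.024,0],[0,0,-4]],[0.34,[0,0,0],[0,0,-4.6]]]'
python3 -m crank '[[0.34,[0,0,0],[0,0,0]],[0.34,[0,0,0],[0,0,0]],[0.34,[0,0,0],[0,0,0]]]'
python3 g.py 0.454 -0.0688 0.128
```

```text
time: 37.8
tool_pos: [0.4536, -0.0654, 0.2067]
ee_rot: [3.14, 0.0, -2.982]
wrist_force: [0.4, -0.7, 0.7]
width: 0.0625
finger_force: 0.0
time: 38.1
tool_pos: [0.4541, -0.0696, 0.2067]
ee_rot: [3.141, -0.0, -2.992]
wrist_force: [0.1, 0.5, 0.9]
width: 0.062
finger_force: 0.0
t 38.1 pos [ 0.4541 -0.0696  0.2067] rpy [ 1.7999e+02 -3.0000e-02 -1.7145e+02] shift mm [-0.1  0.7 78.7] q [-0.28 -0.12  1.57  0.    1.69 -2.  ]
```

```bash

python3 -m crank '[[0.34,[0,0.0005,0.02],[0,0,0]],[0.34,[0,0,0.025],[0,0,0]],[0.34,[0,0,0.02],[0,0,0]],[0.34,[0,0,0.01],[0,0,0]],[0.34,[0,0,0.004],[0,0,0]],[0.34,[0,0,0],[0,0,0]],[0.34,[0,0,0],[0,0,0]]]'
python3 -m crank '[[1,[0,0,0],[0,0,0]],[1,[0,0,0],[0,0,0]],[1,[0,0,0],[0,0,0]],[1,[0,0,0],[0,0,0]]]'
python3 -m crank '[[1,[0,0,-0.004],[0,0,0]],[1,[0,0,-0.008],[0,0,0]],[1,[0,0,-0.01],[0,0,0]],[1,[0,0,-0.01],[0,0,0]],[1,[0,0,-0.008],[0,0,0]],[1,[0,0,-0.004],[0,0,0]],[1,[0,0,0],[0,0,0]]]'
python3 tilt.py .454 -.069 .07 .13
python3 g.py 0.4224 0.1333 0.17
```

```text
time: 38.8
tool_pos: [0.455, -0.0694, 0.1291]
ee_rot: [-3.141, 0.002, -2.991]
wrist_force: [0.9, -1.0, -0.1]
width: 0.062
finger_force: 0.0
time: 39.2
tool_pos: [0.4546, -0.0691, 0.1286]
ee_rot: [-3.141, 0.001, -2.991]
wrist_force: [-0.4, -0.7, 2.3]
width: 0.0419
finger_force: 28.9
time: 39.9
tool_pos: [0.4548, -0.0692, 0.173]
ee_rot: [-3.141, 0.002, -2.991]
wrist_force: [-0.0, -0.0, -4.5]
width: 0.0422
finger_force: 28.8
323 centre at z0.100 [ 0.4545 -0.0696] tilt deg x,y (top leans) [-0.2 -0.2] rms mm 8.339572925764465
t 40.0 pos [ 0.4541 -0.069   0.1718] rpy [ 1.7999e+02 -2.0000e-02 -1.7135e+02] shift mm [  0.9 204.7   1.8] q [-0.27 -0.11  1.63 -0.    1.62 -2.  ]
```

```bash

python3 -m crank '[[1,[0,0.005,0],[0,0,0]],[1,[0,0.01,0],[0,0,0]],[1,[0,0.015,0],[0,0,0]],[1,[0,0.02,0],[0,0,0]],[1,[0,0.02,0],[0,0,0]],[1,[0,0.02,0],[0,0,0]],[1,[0,0.02,0],[0,0,0]],[1,[0,0.02,0],[0,0,0]]]'
python3 -m crank '[[1,[0,0.02,0],[0,0,0]],[1,[0,0.02,0],[0,0,0]],[1,[0,0.015,0],[0,0,0]],[1,[0,0.01,0],[0,0,0]],[1,[0,0.005,0],[0,0,0]],[1,[0,0.0045,0],[0,0,0]],[1,[0,0,0],[0,0,0]],[1,[0,0,0],[0,0,3]]]'
python3 -m crank '[[1,[0,0,0],[0,0,7]],[1,[0,0,0],[0,0,8]],[1,[0,0,0],[0,0,8]],[1,[0,0,0],[0,0,8]],[1,[0,0,0],[0,0,8]],[1,[0,0,0],[0,0,8]],[1,[0,0,0],[0,0,7]],[1,[0,0,0],[0,0,2.7]]]'
python3 tilt.py .4224 .1333 .07 .13
python3 g.py 0.4224 0.1333 0.13
```

```text
time: 40.8
tool_pos: [0.434, 0.0611, 0.1717]
ee_rot: [3.141, -0.001, -2.99]
wrist_force: [1.0, -0.4, -4.1]
width: 0.0419
finger_force: 28.9
time: 41.6
tool_pos: [0.4236, 0.1327, 0.1719]
ee_rot: [-3.141, -0.0, -3.045]
wrist_force: [-0.1, 0.5, -3.4]
width: 0.0424
finger_force: 28.9
time: 42.4
tool_pos: [0.4237, 0.1324, 0.172]
ee_rot: [-3.141, 0.0, 2.246]
wrist_force: [0.1, 0.6, -4.4]
width: 0.0418
finger_force: 28.9
263 centre at z0.100 [0.4236 0.135 ] tilt deg x,y (top leans) [-0.2 -0.6] rms mm 1.2817431574506317
t 42.5 pos [0.4237 0.1325 0.1719] rpy [-1.7998e+02  2.0000e-02  1.2889e+02] shift mm [ 1.5 -0.5 41.9] q [ 0.18 -0.14  1.66 -0.    1.62 -0.5 ]
```

```bash

python3 -m crank '[[1,[0.001,0,0.004],[0,0,0]],[1,[0,0,0.009],[0,0,0]],[1,[0,0,0.01],[0,0,0]],[1,[0,0,0.009],[0,0,0]],[1,[0,0,0.006],[0,0,0]],[1,[0,0,0.002],[0,0,0]],[1,[0,0,0.001],[0,0,0]],[1,[0,0,0],[0,0,0]]]'
python3 g.py 0.5318 0.2202 0.13
```

```text
time: 43.3
tool_pos: [0.4231, 0.1339, 0.1311]
ee_rot: [3.141, 0.0, 2.251]
wrist_force: [-0.0, -0.4, -3.9]
width: 0.042
finger_force: 28.9
t 43.3 pos [0.4231 0.1339 0.1311] rpy [1.7998e+02 2.0000e-02 1.2895e+02] shift mm [ -1.3 138.8   1.2] q [ 0.18 -0.13  1.73 -0.    1.54 -0.5 ]
```

```bash

python3 -m crank '[[1,[-0.001,0.005,0],[0,0,0]],[1,[0,0.01,0],[0,0,0]],[1,[0,0.012,0],[0,0,0]],[1,[0,0.012,0],[0,0,0]],[1,[0,0.012,0],[0,0,0]]]'
python3 -m crank '[[1,[0,0.015,0],[0,0,0]],[1,[0,0.015,0],[0,0,0]],[1,[0,0.015,0],[0,0,0]],[1,[0,0.015,0],[0,0,0]],[1,[0,0.015,0],[0,0,0]],[1,[0,0.008,0],[0,0,0]],[1,[0,0.004,0],[0,0,0]],[1,[0,0,0],[0,0,0]]]'
python3 g.py 0.5318 0.2202 0.129
```

```text
time: 43.8
tool_pos: [0.4643, 0.1661, 0.1309]
ee_rot: [3.142, 0.0, 2.251]
wrist_force: [-0.6, 1.2, -3.4]
width: 0.0422
finger_force: 28.9
time: 44.6
tool_pos: [0.531, 0.2201, 0.1306]
ee_rot: [-3.141, -0.0, 2.251]
wrist_force: [-0.4, -1.1, -3.9]
width: 0.0421
finger_force: 29.0
t 44.6 pos [0.531  0.2201 0.1306] rpy [-1.7995e+02 -1.0000e-02  1.2897e+02] shift mm [-0.4  0.7  1.6] q [ 0.29  0.17  1.43 -0.    1.54 -0.39]
```

```bash

python3 -m crank '[[1,[0,0.0007,0.001],[0,0,0]],[1,[0,0,0.0007],[0,0,0]],[1,[0,0,0],[0,0,0]]]'
python3 -m crank '[[1,[0,0,0.0007],[0,0,0]],[1,[0,0,0],[0,0,0]]]'
python3 -m crank '[[1,[0,0,0.0007],[0,0,0]],[1,[0,0,0],[0,0,0]]]'
```

```text
time: 44.9
tool_pos: [0.5312, 0.2201, 0.1296]
ee_rot: [3.141, 0.0, 2.25]
wrist_force: [-0.0, -0.6, -2.6]
width: 0.0419
finger_force: 29.0
time: 45.1
tool_pos: [0.5312, 0.2202, 0.1296]
ee_rot: [3.141, 0.0, 2.25]
wrist_force: [-2.8, -1.1, 1.4]
width: 0.0422
finger_force: 29.1
time: 45.3
tool_pos: [0.5313, 0.2202, 0.1296]
ee_rot: [3.141, 0.001, 2.251]
wrist_force: [-2.6, -2.3, 4.2]
width: 0.0419
finger_force: 29.1
```

Standing. Release, retreat and move to blue, staying at this yaw until I am over it.

```bash

python3 -m crank '[[0.36,[0,0,0],[0,0,0]],[0.36,[0,0,0],[0,0,0]],[0.36,[0,0,0],[0,0,0]],[0.36,[0,0,-0.01],[0,0,0]],[0.36,[0,0,-0.025],[0,0,0]],[0.36,[0,0,-0.03],[0,0,0]],[0.36,[0,0,-0.012],[0,0,0]],[0.36,[0,0,0],[0,0,0]]]'
python3 g.py 0.551 -0.0902 0.207
```

```text
time: 46.1
tool_pos: [0.5328, 0.2208, 0.2079]
ee_rot: [3.136, 0.002, 2.251]
wrist_force: [0.6, 0.1, -0.6]
width: 0.0605
finger_force: 0.0
t 46.1 pos [0.5328 0.2208 0.2079] rpy [1.7969e+02 1.3000e-01 1.2895e+02] shift mm [-253.3 -181.3    0.5] q [ 0.29  0.14  1.31 -0.    1.69 -0.39]
```

```bash

python3 -m crank '[[0.36,[-0.018,-0.013,0],[0,0,0]],[0.36,[-0.036,-0.0255,0],[0,0,0]],[0.36,[-0.036,-0.0255,0],[0,0,0]],[0.36,[-0.036,-0.0255,0],[0,0,0]],[0.36,[-0.036,-0.0255,0],[0,0,0]],[0.36,[-0.036,-0.0255,0],[0,0,0]],[0.36,[-0.036,-0.0255,0],[0,0,0]],[0.36,[-0.019,-0.014,0],[0,0,0]]]'
python3 -m crank '[[0.36,[0,0,0],[0,0,-8]],[0.36,[0,0,0],[0,0,-8]],[0.36,[0,0,0],[0,0,-8]],[0.36,[0,0,0],[0,0,-8]],[0.36,[0,0,0],[0,0,-8]],[0.36,[0,0,0],[0,0,-8]],[0.36,[0,0,0],[0,0,-8]],[0.36,[0,0,0],[0,0,-8]]]'
python3 -m crank '[[0.36,[0,0,0],[0,0,-8]],[0.36,[0,0,0],[0,0,-8]],[0.36,[0,0,0],[0,0,-1]],[0.36,[0,0,0],[0,0,0]],[0.36,[0,0,0],[0,0,0]]]'
python3 g.py 0.551 -0.0902 0.127
python3 - <<'E'
from h import *
for n in('top','wrist'):
    s=snap(n);X=cloud(s);h=cv2.cvtColor(s['color'],cv2.COLOR_RGB2HSV)
    m=(h[...,0]>105)&(h[...,0]<125)&(h[...,1]>150)&(X[...,2]>.143)&(X[...,2]<.17)&(X[...,1]>-.2);P=X[m]
    if len(P)>20:print(n,len(P),P.mean(0),cv2.minEnclosingCircle(P[:,:2].astype(np.float32)*1000))
E
```

```text
time: 46.9
tool_pos: [0.5495, -0.0927, 0.2027]
ee_rot: [-3.139, -0.002, 2.247]
wrist_force: [-0.7, 0.4, 0.1]
width: 0.0602
finger_force: 0.0
time: 47.7
tool_pos: [0.5496, -0.0894, 0.2027]
ee_rot: [3.14, -0.003, -2.91]
wrist_force: [-0.5, -0.3, -1.2]
width: 0.0602
finger_force: 0.0
time: 48.2
tool_pos: [0.5502, -0.0895, 0.2041]
ee_rot: [3.141, -0.001, -2.621]
wrist_force: [-0.4, -0.2, 0.3]
width: 0.0602
finger_force: 0.0
t 48.2 pos [ 0.5502 -0.0895  0.2041] rpy [ 1.7996e+02 -5.0000e-02 -1.5016e+02] shift mm [-0.4 -1.1 77.1] q [-0.26  0.1   1.35 -0.    1.68 -2.35]
wrist 1627 [ 0.54793555 -0.09112153  0.15147448] ((548.0162963867188, -91.12413787841797), 21.614953994750977)
```

```bash

python3 -m crank '[[0.36,[0.0005,-0.0005,0.02],[0,0,0]],[0.36,[0,0,0.025],[0,0,0]],[0.36,[0,0,0.018],[0,0,0]],[0.36,[0,0,0.009],[0,0,0]],[0.36,[0,0,0.004],[0,0,0]],[0.36,[0,0,0],[0,0,0]],[0.36,[0,0,0],[0,0,0]]]'
python3 -m crank '[[0.36,[0,0,0.001],[0,0,0]],[1,[0,0,0],[0,0,0]],[1,[0,0,0],[0,0,0]],[1,[0,0,0],[0,0,0]],[1,[0,0,0],[0,0,0]]]'
python3 -m crank '[[1,[0,0,-0.004],[0,0,0]],[1,[0,0,-0.008],[0,0,0]],[1,[0,0,-0.01],[0,0,0]],[1,[0,0,-0.01],[0,0,0]],[1,[0,0,-0.008],[0,0,0]],[1,[0,0,-0.004],[0,0,0]],[1,[0,0,0],[0,0,0]]]'
python3 tilt.py .551 -.09 .07 .13
python3 g.py 0.4229 0.1335 0.17
```

```text
time: 49.0
tool_pos: [0.551, -0.0905, 0.1301]
ee_rot: [-3.14, 0.001, -2.619]
wrist_force: [0.8, -0.2, 0.7]
width: 0.06
finger_force: 0.0
time: 49.5
tool_pos: [0.5502, -0.0898, 0.128]
ee_rot: [3.141, 0.0, -2.619]
wrist_force: [-0.8, 1.8, 0.5]
width: 0.0426
finger_force: 27.7
time: 50.2
tool_pos: [0.5508, -0.0904, 0.1731]
ee_rot: [-3.14, 0.001, -2.619]
wrist_force: [0.1, 0.1, -3.1]
width: 0.0424
finger_force: 27.1
224 centre at z0.100 [ 0.5524 -0.091 ] tilt deg x,y (top leans) [ 0.7 -0.1] rms mm 1.8685247705519306
t 50.3 pos [ 0.5501 -0.0903  0.1717] rpy [ 1.7999e+02 -2.0000e-02 -1.5005e+02] shift mm [ -1.5 257.4   1.7] q [-0.26  0.11  1.41 -0.    1.62 -2.36]
```

```bash

python3 -m crank '[[1,[0,0.005,0],[0,0,0]],[1,[0,0.01,0],[0,0,0]],[1,[-0.0005,0.015,0],[0,0,0]],[1,[-0.0005,0.02,0],[0,0,0]],[1,[-0.0005,0.02,0],[0,0,0]],[1,[0,0.02,0],[0,0,0]],[1,[0,0.02,0],[0,0,0]],[1,[0,0.02,0],[0,0,0]]]'
python3 -m crank '[[1,[0,0.02,0],[0,0,0]],[1,[0,0.02,0],[0,0,0]],[1,[0,0.02,0],[0,0,0]],[1,[0,0.02,0],[0,0,0]],[1,[0,0.02,0],[0,0,0]],[1,[0,0.015,0],[0,0,0]],[1,[0,0.008,0],[0,0,0]],[1,[0,0.004,0],[0,0,0]]]'
python3 -m crank '[[1,[0,0,0],[0,0,0]],[1,[0,0,0],[0,0,3]],[1,[0,0,0],[0,0,7]],[1,[0,0,0],[0,0,8]],[1,[0,0,0],[0,0,8]],[1,[0,0,0],[0,0,8]],[1,[0,0,0],[0,0,8]],[1,[0,0,0],[0,0,8]]]'
python3 -m crank '[[1,[0,0,0],[0,0,8]],[1,[0,0,0],[0,0,8]],[1,[0,0,0],[0,0,8]],[1,[0,0,0],[0,0,5]],[1,[0,0,0],[0,0,2.1]],[1,[0,0,0],[0,0,0]]]'
python3 tilt.py .4224 .1333 .07 .13
python3 g.py 0.4229 0.1335 0.131
```

```text
time: 51.1
tool_pos: [0.4853, 0.0252, 0.1721]
ee_rot: [3.142, 0.0, -2.618]
wrist_force: [0.1, 0.4, -2.1]
width: 0.0421
finger_force: 27.0
time: 51.9
tool_pos: [0.4223, 0.1343, 0.1721]
ee_rot: [-3.141, 0.001, -2.617]
wrist_force: [-1.3, 0.0, -3.3]
width: 0.0421
finger_force: 29.1
time: 52.7
tool_pos: [0.4236, 0.1325, 0.1718]
ee_rot: [-3.141, 0.0, 2.785]
wrist_force: [-1.2, 1.2, -3.8]
width: 0.0421
finger_force: 29.1
time: 53.3
tool_pos: [0.4236, 0.1325, 0.1718]
ee_rot: [-3.141, 0.0, 2.248]
wrist_force: [0.1, -0.6, -3.4]
width: 0.0422
finger_force: 29.1
77 centre at z0.100 [0.4191 0.1403] tilt deg x,y (top leans) [ 5.5 -5.5] rms mm 1.0304658856620554
t 53.4 pos [0.4234 0.1327 0.1718] rpy [-1.7998e+02  1.0000e-02  1.2885e+02] shift mm [ 0.9  0.1 40.8] q [ 0.18 -0.14  1.66 -0.    1.62 -0.5 ]
```

The fit suggests a lean, but it rests on few points. I'll check it with more points and a picture.

```bash
python3 tilt.py .4224 .1333 .055 .145
python3 - <<'E'
from h import *
s=snap('scene');cv2.imwrite('pics/s5.png',cv2.cvtColor(cv2.resize(s['color'][170:320,220:370],(600,600)),cv2.COLOR_RGB2BGR))
E
```

```text
241 centre at z0.100 [0.4191 0.1401] tilt deg x,y (top leans) [ 4.2 -5.6] rms mm 1.5327968099114329
```

View pics/s5.png

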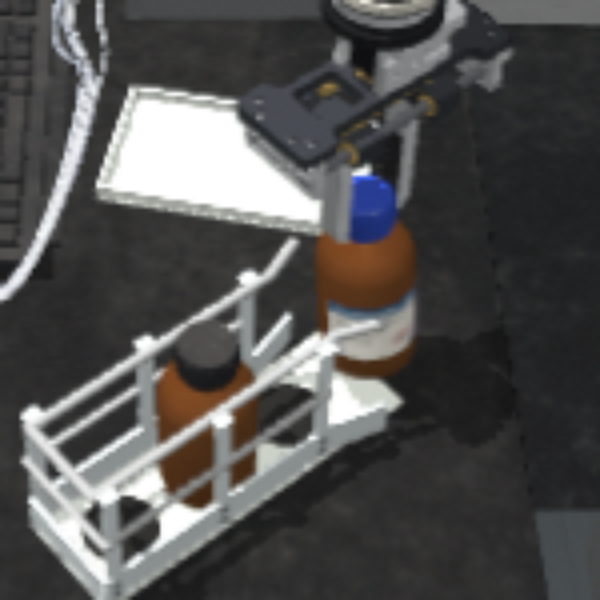

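The crop shows black standing in the middle place at (205,420). Blue hangs in front of the rack at (365,280), leaning about 7° about the finger axis. I'll correct it as before with a tool turn about y.

```bash

python3 -m crank '[[1,[0,0,0],[0,-1,0]],[1,[0,0,0],[0,-2,0]],[1,[0,0,0],[0,-2,0]],[1,[-0.0005,0,0],[0,-1.5,0]],[1,[-0.0005,0,0],[0,-0.5,0]],[1,[0,0,0],[0,0,0]],[1,[0,0,0],[0,0,0]]]'
python3 tilt.py .4224 .1333 .055 .145; python3 tilt.py .4224 .1333 .065 .135
python3 g.py 0.4229 0.1335 0.131
```

```text
time: 54.25
tool_pos: [0.4239, 0.1324, 0.172]
ee_rot: [-3.142, 0.122, 2.249]
wrist_force: [-0.3, -0.2, -2.3]
width: 0.0425
finger_force: 29.2
234 centre at z0.100 [0.425  0.1329] tilt deg x,y (top leans) [-0.   0.5] rms mm 1.3977120230562308
126 centre at z0.100 [0.425  0.1329] tilt deg x,y (top leans) [0.  0.1] rms mm 1.1819702485399697
t 54.5 pos [0.424  0.1322 0.172 ] rpy [-180.      7.    128.82] shift mm [ 6.7 -0.1 40.4] q [ 0.26 -0.17  1.69 -0.11  1.57 -0.42]
```

```bash

python3 -m crank '[[1,[0.0005,0,0.004],[0,0,0]],[1,[0.0015,0,0.009],[0,0,0]],[1,[0.0015,0,0.01],[0,0,0]],[1,[0.0015,0,0.009],[0,0,0]],[1,[0.0008,0,0.006],[0,0,0]],[1,[0.0002,0,0.001],[0,0,0]],[1,[0,0,0],[0,0,0]]]'
python3 g.py 0.4229 0.1335 0.131
python3 -m crank '[[1,[0.0001,0,0.001],[0,0,0]],[1,[0.0001,0,0.001],[0,0,0]],[1,[0,0,0],[0,0,0]]]'
python3 tilt.py .4224 .1333 .03 .095
```

```text
time: 55.15
tool_pos: [0.423, 0.1333, 0.1322]
ee_rot: [-3.141, 0.122, 2.249]
wrist_force: [-0.1, -0.2, -2.9]
width: 0.0422
finger_force: 29.2
t 55.1 pos [0.423  0.1333 0.1322] rpy [-179.97    6.99  128.86] shift mm [0.4 0.1 1.2] q [ 0.27 -0.16  1.76 -0.11  1.49 -0.41]
time: 55.45
tool_pos: [0.4233, 0.1333, 0.1307]
ee_rot: [3.141, 0.122, 2.249]
wrist_force: [0.3, -0.7, -2.6]
width: 0.0419
finger_force: 29.2
82 centre at z0.062 [0.4246 0.1339] tilt deg x,y (top leans) [-0.9  0.6] rms mm 0.91627343065343
```

```bash

python3 -m crank '[[1,[0,0.005,0],[0,0,0]],[1,[0,0.008,0],[0,0,0]],[1,[0,0.008,0],[0,0,0]],[1,[0,0,0],[0,0,0]]]'
python3 -m crank '[[1,[0,0.008,0],[0,0,0]],[1,[0,0.01,0],[0,0,0]],[1,[0,0.01,0],[0,0,0]],[1,[0,0.009,0],[0,0,0]],[1,[0,0.005,0],[0,0,0]],[1,[0,0,0],[0,0,0]],[1,[0,0,0],[0,0,0]]]'
python3 g.py 0.4715 0.1740 0.129
```

```text
time: 55.95
tool_pos: [0.4405, 0.1472, 0.1305]
ee_rot: [3.141, 0.122, 2.249]
wrist_force: [-0.5, 0.2, -3.2]
width: 0.0423
finger_force: 29.1
time: 56.65
tool_pos: [0.4721, 0.1727, 0.1303]
ee_rot: [-3.141, 0.122, 2.249]
wrist_force: [-0.5, 0.1, -4.1]
width: 0.0418
finger_force: 29.1
t 56.6 pos [0.4721 0.1727 0.1303] rpy [-179.95    7.    128.86] shift mm [1.5 0.3 1.2] q [ 0.32 -0.02  1.63 -0.11  1.48 -0.35]
```

```bash

python3 -m crank '[[1,[0.0001,0,0.001],[0,0,0]],[1,[0,0,0.0007],[0,0,0]],[1,[0,0,0],[0,0,0]]]'
python3 -m crank '[[1,[0,0,0.0007],[0,0,0]],[1,[0,0,0],[0,0,0]]]'
python3 tilt.py .472 .173 .05 .095
```

```text
time: 56.95
tool_pos: [0.4725, 0.1723, 0.1301]
ee_rot: [3.141, 0.124, 2.248]
wrist_force: [-1.4, -2.4, 3.1]
width: 0.0423
finger_force: 29.5
time: 57.15
tool_pos: [0.4727, 0.1722, 0.1301]
ee_rot: [3.14, 0.124, 2.248]
wrist_force: [-2.4, -2.0, 6.9]
width: 0.0426
finger_force: 29.8
65 centre at z0.073 [0.4168 0.1457] tilt deg x,y (top leans) [-81.4 -76.2] rms mm 4.938865676055094
```

Firm contact with the floor. Release and retreat along the tool axis.

```bash

python3 -m crank '[[0.36,[0,0,0],[0,0,0]],[0.36,[0,0,0],[0,0,0]],[0.36,[0,0,0],[0,0,0]],[0.36,[0,0,-0.01],[0,0,0]],[0.36,[0,0,-0.025],[0,0,0]],[0.36,[0,0,-0.03],[0,0,0]],[0.36,[0,0,-0.03],[0,4,0]],[0.36,[0,0,-0.03],[0,3,0]]]'
python3 -m crank '[[0.36,[-0.04,-0.03,0],[0,0,0]],[0.36,[-0.04,-0.03,0],[0,0,0]],[0.36,[-0.04,-0.03,0],[0,0,0]],[0.36,[-0.04,-0.03,0],[0,0,0]],[0.36,[-0.04,-0.03,0],[0,0,0]],[0.36,[0,0,0],[0,0,0]],[0.36,[0,0,0],[0,0,0]]]'
python3 - <<'E'
from h import *
s=snap('top','top9.png');X=cloud(s);sc=snap('scene')
cv2.imwrite('pics/s9.png',cv2.cvtColor(cv2.resize(sc['color'][120:380,200:380],(415,600)),cv2.COLOR_RGB2BGR))
for n,(u,v) in dict(black=(208,194),blue=(226,217)).items():
    P=X[v-18:v+19,u-18:u+19].reshape(-1,3)
    zt=np.nanmedian(X[v-4:v+5,u-4:u+5,2]); m=(abs(P[:,2]-zt)<.006)&(np.hypot(*(P[:,:2]-X[v,u,:2]).T)<.032)
    print(n,zt,P[m].mean(0),m.sum())
print(X[209,147],X[246,147])
E
```

```text
time: 58.05
tool_pos: [0.4638, 0.1836, 0.2544]
ee_rot: [3.14, -0.002, 2.25]
wrist_force: [0.3, 0.4, -1.2]
width: 0.0603
finger_force: 0.0
time: 58.75
tool_pos: [0.4728, -0.0678, 0.2527]
ee_rot: [3.141, -0.0, 2.246]
wrist_force: [-0.5, 1.6, -0.5]
width: 0.06
finger_force: 0.0
black 0.15127220478640102 [0.53054824 0.22227927 0.15081806] 209
blue 0.1522460047798163 [0.47279889 0.17248634 0.15179876] 206
[0.49818906 0.40634318 0.01624283] [ 0.39448635  0.4093845  -0.00207345]
```

View pics/top9.png

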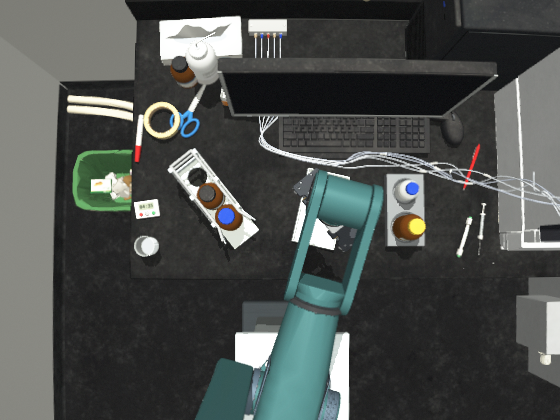

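View pics/s9.png

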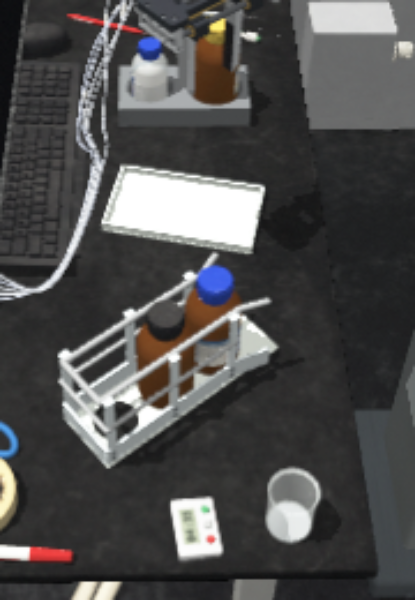

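The pictures show black and blue upright in the middle and front places, within 2 mm of where they stood. Yellow is seated in the holder at top (409,227), the tray is empty, and the beaker and timer are untouched. The gripper is clear of everything.

```bash
python3 -c "
from bench import robot
print(robot.close_job())"
```

```text
the job is handed in; nothing more can be done
None
```

The job is handed in at about 59 s: the yellow-capped bottle is seated upright in the empty well and black and blue are back within about 2 mm of their rack places; blue leaned about 16° in the grip while being set in the tray and about 7° on the way back, and I set it upright before each release.

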